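# Lift the hot lid off the crown-wax pot with the lid lifter

### The job

The hot lid has to come off the wax pot so that banana crowns can be dipped: take the steel lid lifter by its red grip, run its two prongs under the lid's loop handle, raise the lid level off the pot and lower it gently, feeling for the landing because the blue stand's height is set anew each time, until it sits fully home in the stand's collar. Then draw the prongs out and stand the lifter back upright in the middle of its yellow mat. Touch the hot lid with nothing but the lifter, never force it or tip it, and leave the pot's neighbours (bananas, bottle, cup) undisturbed.

Things in the scene. Friction and masses are not known exactly. Their poses are not given: they have to be found in the camera images.
- lifter: Loose steel lifter, 250 g, C-shaped from the side, standing on its foot. Origin: underside, straight below its grip; x from spine to prong tips, z up. Two 8 x 8 mm prongs at y = -12 and +12 mm run x = -40 to 34, z = 0 to 8, tips (x = 26 to 34) turned up to z = 14. Heel bar 64 mm wide under the spine at x = -40. Spine 8 x 20 mm up to a top arm, 20 mm wide, z = 110 to 118, which carries the grip.
- lifter_grip (a point): Centre of the lifter's red grip, 137 mm above the lifter's origin; axes as the lifter's. Grip block 60 (x) x 24 (y) x 38 mm (z = 118 to 156 above the lifter's underside). Take it from above across its 24 mm width; the load then hangs straight below.
- lid: Loose dark steel lid, hot, 0.30 to 0.52 kg (hidden). Origin: centre of the flange's underside, z up. Flange 120 mm across, z = 0 to 6 mm. Below it a tapered plug, 94 mm across (84 at its foot), 12 mm deep. Starts seated in the pot's mouth, its x within 0.45 rad of world +x (away from the robot): run the prongs in along the lid's +x, from the robot's side, under the loop.
- lid_loop (a point): Middle of the level bar of the lid's fixed copper loop handle (8 mm round bar), on the bar's axis, 32 mm above the lid's origin; axes as the lid's. The bar runs along the lid's y. The opening under it is 60 mm wide and 22 mm high (from the lid's top, z = 6, to z = 28 mm above the lid's origin).
- pot: Fixed steel wax pot with black heater band, 112 mm across (band 120), 90 mm high, mouth 101 mm across, empty. Origin: centre of its underside, on the table. It stands left or right of the mat, the blue stand on the other side.
- stand: Fixed blue lid stand, 124 mm across. Origin: underside centre, on the table, on the collar's axis. Its collar has a round recess 101 mm wide, 15 mm deep for the lid's plug; the flange then rests on the rim. The rim is clamped anywhere from 50 to 90 mm above the table, NOT given by this pose: find it by feel (the lid's weight leaves the lifter) or by looking. It does not give under the lid.
- mat: Fixed yellow mat, 130 (x) x 110 (y) mm, 4 mm thick, where the lifter stands at the start and must stand at the end. Origin: centre of its underside, on the table.
- bananas: Loose hand of three green bananas lying flat, about 180 x 110 mm, 34 mm high. Bystander. Origin: centre of its underside.
- bottle: Loose white bottle with green cap, 56 mm across, 130 mm high. Bystander. Origin: centre of its underside.
- cup: Loose aluminium cup, 72 mm across, 85 mm high. Bystander. Origin: centre of its underside.
Mind the look-alikes: they are no part of the job. Several things have the shape of the lid; the one meant has the colours described above.

How it is judged:
By the outcome, as a careful person would: the job done as asked, in the order asked, and still so for the second after the job is handed in, with the robot touching nothing.
It also fails if it takes over 67 s, if anything falls off the work surface, if the arm or the gripper's body presses on something with over 40 N, if the wrist force passes 120 N, or if a joint passes its speed limit or range.

### The arm

A 7-joint arm with a two-finger parallel gripper is mounted at the origin on the work surface. World frame = base frame: x ahead of the robot, y to its left, z up, the work surface at z = 0. Lengths are in mm, angles in rad, forces in N, time in s.
With the tool pointing down it reaches from about 350 to 900 mm from the base axis. Payload 7.2 kg.
Tool frame: the origin (TCP) lies at the very end of the fingers, on their centre line; the grasp point (between the pads) lies 19 mm behind it (env.grip_point_offset is the distance from the TCP to the grasp point, in mm); z points along the fingers, y is the direction in which the jaws open and shut (so a half turn about z gives the same grasp; the last joint's range is limited). The gripper opens to 88 mm and grips with 3 to 60 N. Pads are 20 mm wide; open, the fingers measure 115 mm over their backs; the gripper's body (75 mm by 178 mm) begins 61 mm behind the grasp point.
Start: joints at [-0.068, 0.411, -0.013, 1.596, 0.006, 1.134, -0.082], TCP at [625.003, -0.011, 222.653] pointing down, gripper open.
Joint ranges: [-2.95, 2.95], [-0.29, 1.99], [-1.47, 1.44], [0.14, 2.54], [-1.03, 4.17], [0.13, 1.85], [-2.86, 2.86]. Speed limits (rad/s): [2.39, 2.39, 3.01, 3.01, 3.14, 3.14, 3.14].

### API

Orientations are given as a 3x3 rotation matrix whose columns are the frame's x, y, z axes.
In Python, from bench import env, viewer, nets gives the robot as it stands. The module is installed in compiled form; this text tells all that it offers.
- The arm moves only by the tool jog_arm, never from a script. Its argument "steps" is a list of rows, each a list of 3 entries, a list of its own where there are three numbers: the shift along the tool's x, y, z in cm, then the turn, a rotation vector about the tool's x, y, z in rad, then the opening in per cent of the stroke, from 0 (shut) to 100 (fully open). In form: [[[tx, ty, tz], [wx, wy, wz], gripper], ...]. A call has exactly 5 rows; each row is the pose to reach, as a shift and turn from the pose commanded when the call began, along the tool's axes at that moment; what a row does not reach only later rows make up. A row lasts 1/12 s, in which the tool goes at most 41.7 mm and 7.16 degrees, less where a joint would pass 70% of its speed; a pose out of reach is approached as far as the arm can. A call with a gripper value outside its range is refused whole. The fingers move at their own pace and stop on an object; the grip force is fixed at half the most. Time passes only in rows, so rows that repeat a pose let the fingers close, or fill a call up. It gives the time, the measured TCP pose, the force and the opening at its end, in the units of the state.
- env.observe(): the state, without advancing time (a new reading comes with each control period).
- viewer.snapshot(name): name is "scene" or "side" or "wrist"; returns a dict with "color" (384x512x3 uint8, blue, green, red), "mtx" (3x3 intrinsics, pixels), "R" (3x3) and "t" (3): a world point X has camera coordinates R X + t. Camera axes: x right, y down, z forward; pixel columns grow to the right and rows downward; lengths in mm; the calibration is good to about 2 mm. A picture is of the moment at which its call begins. There is no depth.
- env.hand_in(): hands the job in, once; it reports no verdict.
Trained networks look in a picture, given as the dict that the camera call returned (one of the last four; its "shot" number tells which), for a name from the list of things; names that differ only in an ending like _2 or _b are one class to them, and where a whole thing is asked for, a point or a joint stands for the part that bears it (a point fixed in the world has none). Each returns a list of dicts, best first, with "score" (0 to 1); they miss things now and then, are a little off and sometimes report something else, mostly with a low value. They report only what shows in the picture. A call takes as long as a camera call. They do not tell look-alikes from the thing itself.
- nets.recognise(picture, thing): "rect" ([centre column, centre row, width, height] in pixels, round what is visible of it).
The state is a dict: "clock": time; "joint_pos": joint angles; "joint_velocities": joint speeds; "tau": joint torques, N m; "ee_pos": TCP position; "tcp_rot": TCP orientation; "ft_force": force on the tool from outside, world axes, zero at the start; "moment": the same for the moment, N m; "gripper_width": opening from 0.0 (shut) to 1.0 (fully open).
Only numpy, scipy, OpenCV 4.12 (cv2) and the standard library are available. Lean on these libraries where they do the work, as an engineer would, in place of code of your own. Each camera call takes 0.05 s, during which the arm holds its last target.

## Working session

There is one attempt and no reset: what is moved stays moved. The work goes in short steps, Python scripts to look and compute and a tool call to move; the robot and the scene stay as the last step left them, time stands still between calls to the robot, and variables do not carry over. Pictures are saved under pics/ and viewed, and the job is handed in when it is done.

Besides the shell and the picture viewer there is one more tool, called after "Emit:" by a JSON object that holds its "name" and its "arguments". jog_arm: Moves the arm, as the interface text tells. Its arguments: {"type":"object","properties":{"steps":{"type":"array","items":{"type":"array"}}},"required":["steps"]}

```bash
mkdir -p pics; ls
python3 - <<'E'
from bench import env, viewer, nets
import cv2, numpy as np
o=env.observe()
print(o['clock'],o['ee_pos'],o['tcp_rot'],o['ft_force'],o['gripper_width'],env.grip_point_offset)
import pickle
for n in ['scene','side','wrist']:
    s=viewer.snapshot(n); cv2.imwrite(f'pics/{n}0.png',s['color']); pickle.dump(s,open(f'{n}0.pkl','wb'))
    print(n,s['mtx'].tolist(),np.round(s['R'],4).tolist(),s['t'])
    if n!='wrist':
        for t in ['lifter_grip','lid','pot','stand','mat']:
            print(t,[(np.round(r['rect'],0).tolist(),round(r['score'],2)) for r in nets.recognise(s,t)][:4])
E
```

```text
pics
0.0 [ 6.24497262e+02 -7.02756660e-02  2.21812808e+02] [[-1.44422116e-05  9.99998708e-01 -1.60743319e-03]
 [ 9.99999993e-01  1.42489052e-05 -1.20269182e-04]
 [-1.20246123e-04 -1.60743491e-03 -9.99998701e-01]] [-0.10013254  0.61568954  0.10351098] 0.9989939047078549 18.700000000000003
scene [[346.6613587791433, 0.0, 254.81247030966125], [0.0, 346.6613587791433, 192.29695790958965], [0.0, 0.0, 1.0]] [[-0.8208, 0.5711, 0.0151], [0.4541, 0.6682, -0.5894], [-0.3466, -0.4769, -0.8077]] [ 456.51383861 -197.7577247  1240.58330172]
lifter_grip [([208.0, 240.0, 66.0, 44.0], 0.51)]
lid [([398.0, 284.0, 48.0, 42.0], 0.93), ([292.0, 250.0, 48.0, 43.0], 0.84), ([248.0, 312.0, 52.0, 51.0], 0.84), ([341.0, 243.0, 43.0, 42.0], 0.63)]
pot []
stand [([223.0, 167.0, 35.0, 38.0], 0.75)]
mat [([282.0, 206.0, 49.0, 38.0], 0.81), ([284.0, 186.0, 22.0, 55.0], 0.6)]
side [[486.4903408655011, 0.0, 256.9411014160488], [0.0, 486.4903408655011, 190.76028762660096], [0.0, 0.0, 1.0]] [[0.8071, -0.5903, 0.01], [-0.4497, -0.6256, -0.6375], [0.3826, 0.51, -0.7704]] [-469.06060498  340.12578214 1283.95062071]
lifter_grip [([223.0, 216.0, 23.0, 54.0], 0.85)]
lid [([172.0, 189.0, 41.0, 32.0], 0.95), ([222.0, 157.0, 40.0, 27.0], 0.89), ([135.0, 164.0, 38.0, 23.0], 0.67), ([222.0, 217.0, 24.0, 53.0], 0.56)]
pot [([221.0, 177.0, 42.0, 25.0], 0.95)]
stand [([290.0, 262.0, 44.0, 47.0], 0.96)]
mat [([224.0, 230.0, 53.0, 43.0], 0.88)]
wrist [[340.27484971094947, 0.0, 258.0644109469289], [0.0, 340.27484971094947, 194.01947045590023], [0.0, 0.0, 1.0]] [[1.0, -0.0019, -0.0018], [-0.0013, -0.9577, 0.2877], [-0.0023, -0.2877, -0.9577]] [-623.23948255  -33.41911276  392.77821101]
```

View images.

Run:
```python
import cv2
for n in ['scene','side','wrist']:
    i=cv2.imread(f'pics/{n}0.png'); cv2.imwrite(f'pics/{n}0b.png',cv2.resize(i,(800,600),interpolation=cv2.INTER_CUBIC))
```

```text
(no output)
```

View pics/scene0b.png

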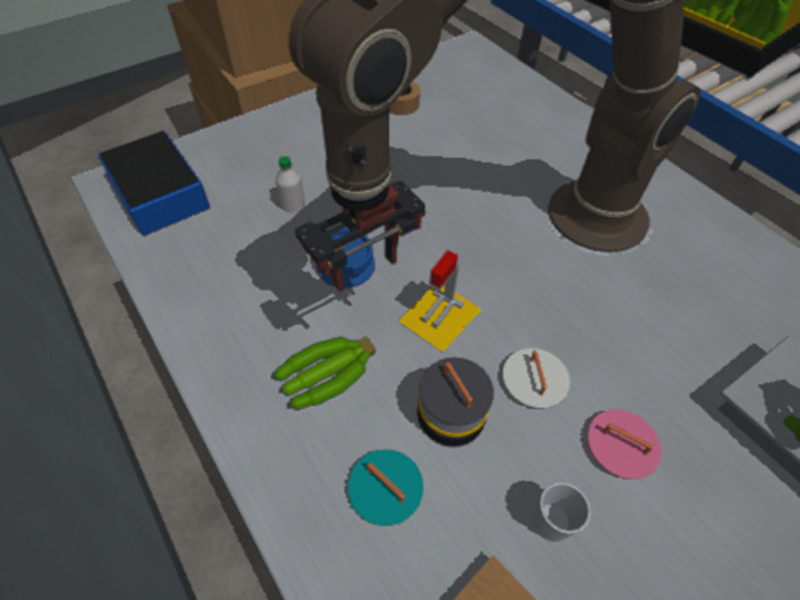

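View pics/side0b.png

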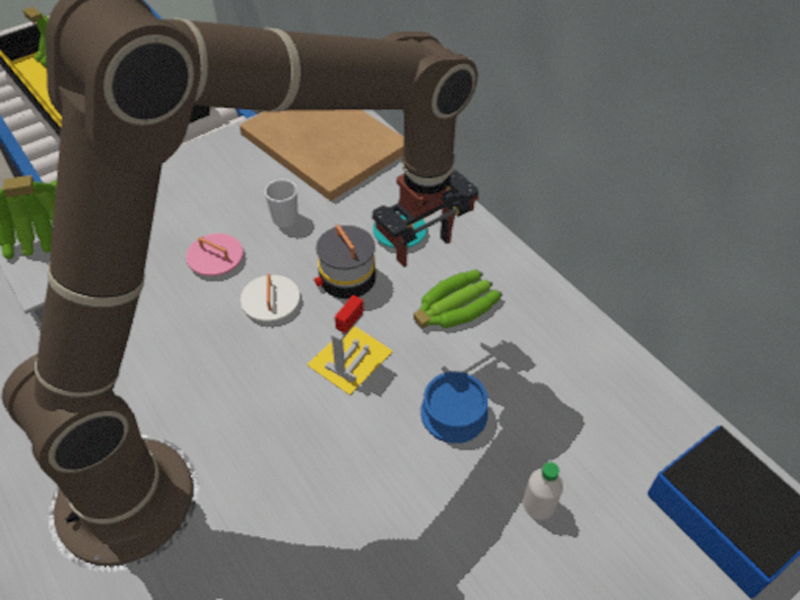

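View pics/wrist0b.png

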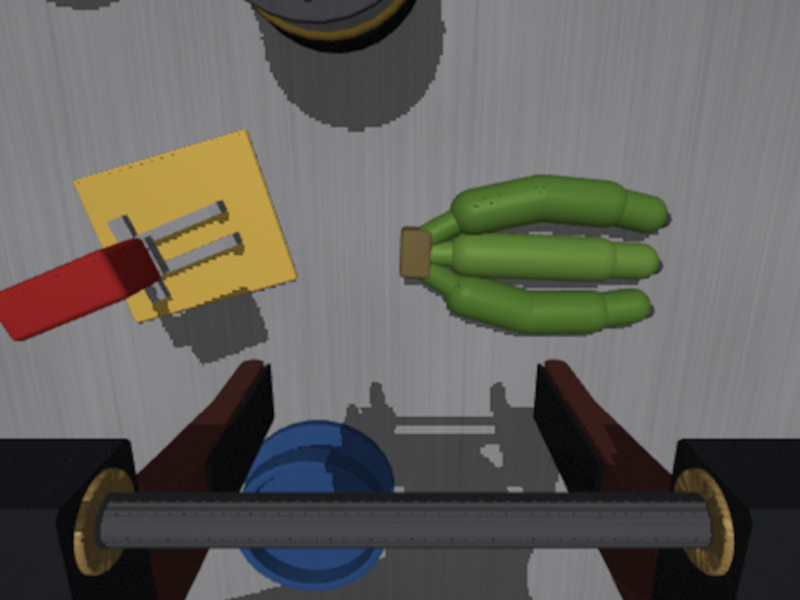

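Run:
```python
import cv2,numpy as np
a=cv2.imread('pics/scene0.png'); b=cv2.imread('pics/side0.png')
def crop(i,x,y,w,h,f): return cv2.resize(i[y:y+h,x:x+w],None,fx=f,fy=f,interpolation=cv2.INTER_CUBIC)
A=crop(a,240,150,100,140,4);B=crop(b,190,130,100,140,4)
cv2.imwrite('pics/z0.png',np.hstack([A,B]))
cv2.imwrite('pics/z1.png',np.hstack([crop(a,190,130,60,60,6),crop(b,260,230,60,60,6)]))
```

```text
(no output)
```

View pics/z0.png

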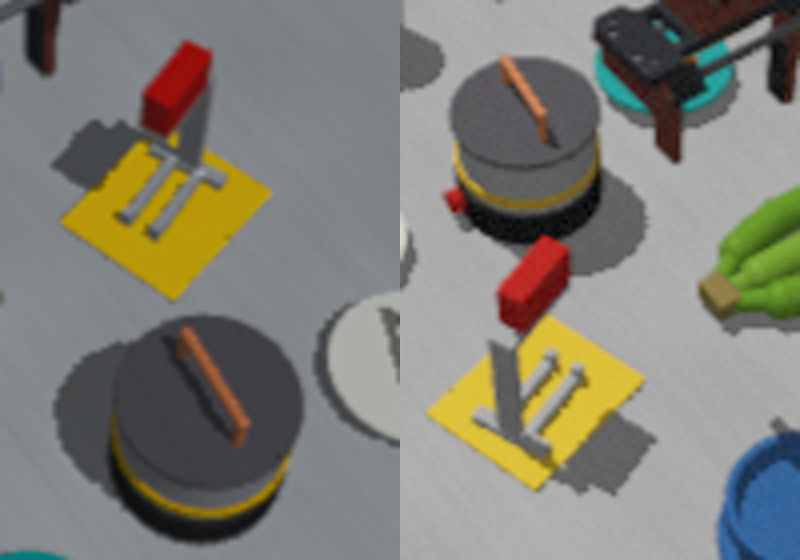

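View pics/z1.png

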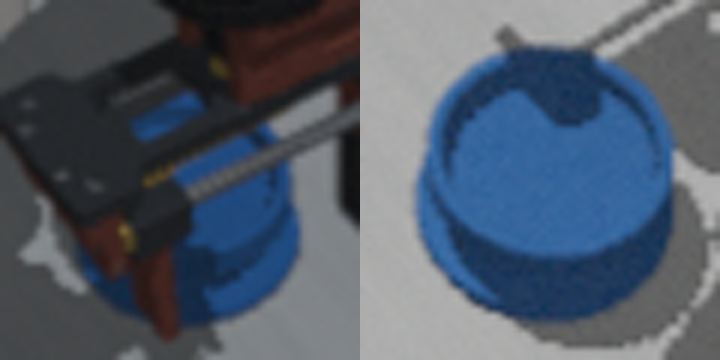

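```bash
cat > fit.py <<'E'
import cv2,numpy as np
from scipy.optimize import minimize
S=4
def proj(s,X):
    c=X@s['R'].T+s['t']; p=c@s['mtx'].T; return p[:,:2]/p[:,2:]
def rast(s,parts):
    m=np.zeros((384*S,512*S),np.uint8)
    for P in parts:
        h=cv2.convexHull(((proj(s,P)+.5)*S-.5).astype(np.float32))
        cv2.fillConvexPoly(m,np.round(h*16).astype(np.int32),255,shift=4)
    return cv2.resize(m,(512,384),interpolation=cv2.INTER_AREA)/255.
def box(x0,x1,y0,y1,z0,z1): return np.array([[a,b,c] for a in(x0,x1) for b in(y0,y1) for c in(z0,z1)],float)
def place(P,x,y,yaw,z=0):
    c,s=np.cos(yaw),np.sin(yaw); return P@np.array([[c,-s,0],[s,c,0],[0,0,1]]).T+[x,y,z]
def cyl(r,z0,z1,x=0,y=0,n=48):
    t=np.linspace(0,2*np.pi,n,endpoint=False)
    return np.vstack([np.c_[x+r*np.cos(t),y+r*np.sin(t),np.full(n,z)] for z in (z0,z1)])
def fit(views,model,p0,scale,ignore=None):
    # views: list of (snap, mask float, ignoremask or None)
    def cost(q):
        p=p0+q*scale; c=0
        for s,m,ig in views:
            d=np.abs(rast(s,model(p))-m)
            if ig is not None: d=d*(1-ig)
            c+=d.sum()/max(m.sum(),1)
        return c
    n=len(p0); sim=np.vstack([np.zeros(n),np.eye(n)])
    best=None
    for k in range(2):
        r=minimize(cost,np.zeros(n) if best is None else best.x,method='Nelder-Mead',options=dict(initial_simplex=(sim if best is None else best.x+sim*.4),xatol=.005,fatol=1e-5,maxiter=400))
        best=r if best is None or r.fun<best.fun else best
    return p0+best.x*scale,best.fun/len(views)
def hsv(s): return cv2.cvtColor(s['color'],cv2.COLOR_BGR2HSV)
def mask(s,lo,hi,roi=None,lo2=None,hi2=None):
    h=hsv(s); m=cv2.inRange(h,lo,hi)
    if lo2: m|=cv2.inRange(h,lo2,hi2)
    if roi: z=np.zeros_like(m); x0,y0,x1,y1=roi; z[y0:y1,x0:x1]=m[y0:y1,x0:x1]; m=z
    return m
def biggest(m):
    n,l,st,_=cv2.connectedComponentsWithStats(m); k=1+np.argmax(st[1:,4]); return (l==k).astype(float)
def ray(s,uv,z):
    d=s['R'].T@(np.linalg.inv(s['mtx'])@[uv[0],uv[1],1]); c=-s['R'].T@s['t']; return c+d*(z-c[2])/d[2]
E
python3 - <<'E'
import pickle
from fit import *
sc,sd,wr=[pickle.load(open(f'{n}0.pkl','rb')) for n in ('scene','side','wrist')]
# rough
print('mat',ray(sc,(282,206),4),ray(sd,(224,230),4))
print('lid',ray(sc,(291,250),96),ray(sd,(222,157),96))
for s,n in((sc,'sc'),(sd,'sd'),(wr,'wr')):
    h=hsv(s)
    for nm,lo,hi,a,b in (('red',(0,170,60),(6,255,255),(174,170,60),(180,255,255)),('yel',(20,150,60),(32,255,255),None,None),('cop',(6,90,80),(14,220,255),None,None)):
        m=mask(s,lo,hi,None,a,b)
        k,l,st,_=cv2.connectedComponentsWithStats(m); print(n,nm,[x.tolist() for x in st[1:] if x[4]>25])
E
```

```text
mat [480.24968887  35.48236763   4.        ] [468.20510544  13.92108963   4.        ]
lid [585.76742659 198.18149605  96.        ] [585.96004939 194.78636603  96.        ]
sc red [[276, 161, 17, 23, 220]]
sc yel [[500, 0, 12, 22, 142], [437, 4, 53, 27, 328], [256, 185, 51, 40, 907], [268, 255, 44, 25, 128]]
sc cop [[340, 225, 10, 27, 69], [285, 231, 18, 31, 121], [386, 272, 32, 18, 82], [235, 297, 24, 25, 105]]
sd red [[215, 189, 17, 24, 249]]
sd yel [[0, 32, 40, 49, 603], [204, 169, 36, 13, 72], [197, 209, 54, 43, 801]]
sd cop [[215, 144, 12, 21, 79], [127, 152, 19, 14, 47], [171, 176, 2, 22, 40]]
wr red [[0, 153, 98, 65, 3273]]
wr yel [[164, 0, 94, 25, 410], [48, 83, 142, 123, 8512]]
wr cop []
```

```bash
cat > models.py <<'E'
from fit import *
def grip(p,zb=4): return [place(box(-30,30,-12,12,118,156),p[0],p[1],p[2],zb)]
def lifter(p,zb=4):
    P=[box(-30,30,-12,12,118,156),box(-44,30,-10,10,110,118),box(-44,-36,-10,10,0,118),box(-44,-36,-32,32,0,8)]
    for y in(-12,12): P+=[box(-40,34,y-4,y+4,0,8),box(26,34,y-4,y+4,0,14)]
    return [place(b,p[0],p[1],p[2],zb) for b in P]
def matm(p): return [place(box(-65,65,-55,55,0,4),*p)]
def loop(p,zl=90):
    return [place(b,p[0],p[1],p[2],zl) for b in (box(-4,4,-34,34,28,36),box(-4,4,30,38,6,36),box(-4,4,-38,-30,6,36))]
RED=((0,170,60),(6,255,255)); RED2=((174,170,60),(180,255,255))
def redm(s): return biggest(mask(s,*RED,None,*RED2))
E
python3 - <<'E'
import pickle
from models import *
sc,sd,wr=[pickle.load(open(f'{n}0.pkl','rb')) for n in ('scene','side','wrist')]
for vs in ([sc,sd],[sc],[sd],[wr]):
    v=[(s,redm(s),None) for s in vs]
    print('grip',fit(v,grip,np.array([460,20,.3]),np.array([15,15,.3])))
g,_=fit([(s,redm(s),None) for s in(sc,sd)],grip,np.array([460,20,.3]),np.array([15,15,.3]))
for vs in ([sc,sd],[sc],[sd],[wr]):
    v=[]
    for s in vs:
        ig=cv2.dilate((rast(s,lifter(g))>0).astype(np.uint8),np.ones((5,5)))
        v.append((s,biggest(mask(s,(20,150,60),(32,255,255))),ig))
    # mask biggest may pick wrong
    for i,s in enumerate(vs):
        m=mask(s,(20,150,60),(32,255,255)); k,l,st,_=cv2.connectedComponentsWithStats(m)
    print('mat',[x[1].sum() for x in v],fit(v,matm,np.array([475,25,.3]),np.array([15,15,.3])))
for vs in ([sc,sd],[sc],[sd]):
    v=[(s,(mask(s,(5,80,60),(16,230,255),roi)>0).astype(float),None) for s,roi in ((sc,(280,226,308,267)),(sd,(210,138,232,170))) if any(s is q for q in vs)]
    print('loop',fit(v,loop,np.array([586,196,.1]),np.array([10,10,.3])))
# lid disc+pot
for s,n,roi in ((sc,'sc',(255,215,325,290)),(sd,'sd',(195,135,245,195))):
    h=hsv(s); print(n,h[[250,150][n=='sd'],[275,206][n=='sd']], h[[262,180][n=='sd'],[290,215][n=='sd']])
E
```

```text
grip (array([473.14576485,  15.92048849,   0.53684213]), np.float64(0.2618743422889418))
grip (array([469.23119884,  12.84454516,   0.50997827]), np.float64(0.30092691622103385))
grip (array([473.22805852,  15.33778174,   0.55680069]), np.float64(0.21091424521615876))
grip (array([4.66873902e+02, 1.41712068e+01, 3.47822715e-01]), np.float64(0.11915194430965174))
mat [np.float64(907.0), np.float64(801.0)] (array([4.70347745e+02, 1.90488003e+01, 2.89235611e-01]), np.float64(0.09050436527378372))
mat [np.float64(907.0)] (array([4.68501742e+02, 1.81462736e+01, 2.76480863e-01]), np.float64(0.07045852519618652))
mat [np.float64(801.0)] (array([4.72139726e+02, 2.11468435e+01, 2.82032850e-01]), np.float64(0.09000024479204914))
mat [np.float64(8512.0)] (array([4.66699645e+02, 1.90469825e+01, 2.68119998e-01]), np.float64(0.060722117794486205))
loop (array([ 5.81722120e+02,  1.96132259e+02, -1.55326987e-01]), np.float64(0.2680413284535225))
loop (array([ 5.81196939e+02,  1.96649320e+02, -1.53667112e-01]), np.float64(0.24193502218405608))
loop (array([ 5.82599232e+02,  1.96382394e+02, -1.64919012e-01]), np.float64(0.2436974789915966))
sc [129  26  69] [120  18  69]
sd [115  14 106] [ 24 225 118]
```

Emit:
{"name": "jog_arm", "arguments": {"steps": [[[0.2,-3.1,0],[0,0,0.12],100],[[0.5,-6.2,0],[0,0,0.24],100],[[0.8,-9.3,0],[0,0,0.36],100],[[1.1,-12.4,0],[0,0,0.48],100],[[1.4,-15.6,0],[0,0,0.6],100]]}}

```text
clock: 1.07
ee_pos: [467.6, 14.1, 222.6]
tcp_rot: [[0.57, 0.822, 0.0], [0.822, -0.57, 0.0], [0.0, 0.0, -1.0]]
ft_force: [0.1, -0.6, -0.1]
gripper_width: 1.001
```

Emit:
{"name": "jog_arm", "arguments": {"steps": [[[0,0,0],[0,0,0.12],100],[[0,0,0],[0,0,0.24],100],[[0,0,0],[0,0,0.36],100],[[0,0,0],[0,0,0.48],100],[[0,0,0],[0,0,0.6],100]]}}

```text
clock: 1.48
ee_pos: [469.0, 14.0, 223.0]
tcp_rot: [[0.934, 0.357, 0.001], [0.357, -0.934, 0.0], [0.001, 0.0, -1.0]]
ft_force: [0.4, -0.4, 1.0]
gripper_width: 1.001
```

```bash
cat > snap.py <<'E'
import sys,pickle,cv2,numpy as np
from bench import env, viewer, nets
def snap(tag,names=('scene','side','wrist'),save=True):
    out=[]
    for n in names:
        s=viewer.snapshot(n); pickle.dump(s,open(f'{n}{tag}.pkl','wb')); out.append(s)
        cv2.imwrite(f'pics/{n}{tag}.png',cv2.resize(s['color'],(800,600),interpolation=cv2.INTER_CUBIC))
    return out
def st():
    o=env.observe(); R=o['tcp_rot']
    print('clk %.2f'%o['clock'],'tcp',np.round(o['ee_pos'],1),'xyaw %.4f'%np.arctan2(R[1,0],R[0,0]),'tilt',np.round(R[:2,2],4),'F',np.round(o['ft_force'],2),'M',np.round(o['moment'],2),'w %.3f'%o['gripper_width'])
    return o
E
python3 - <<'E'
from snap import *
snap('1'); st()
E
```

```text
clk 1.63 tcp [469.   14.1 222.8] xyaw 0.3740 tilt [0.0003 0.    ] F [ 0.94  0.38 -0.52] M [ 0.08  0.08 -0.01] w 1.000
```

View pics/wrist1.png

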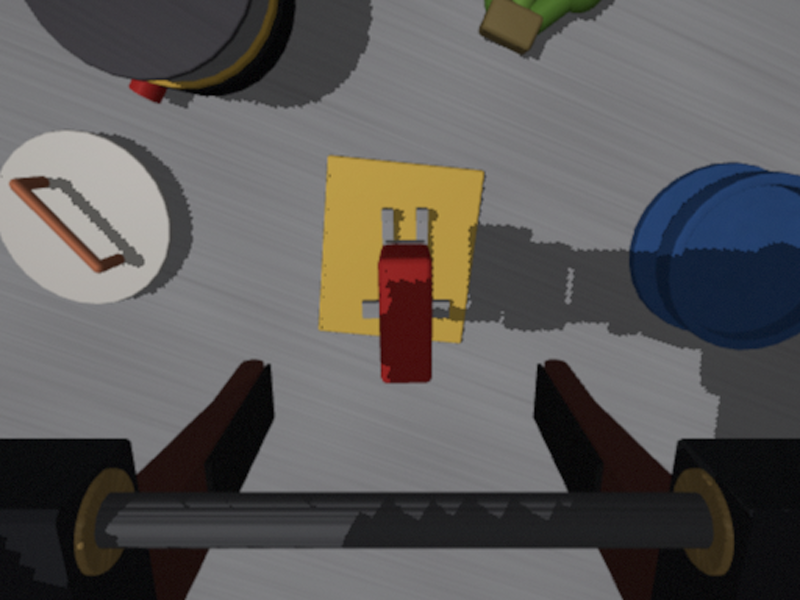

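View pics/scene1.png

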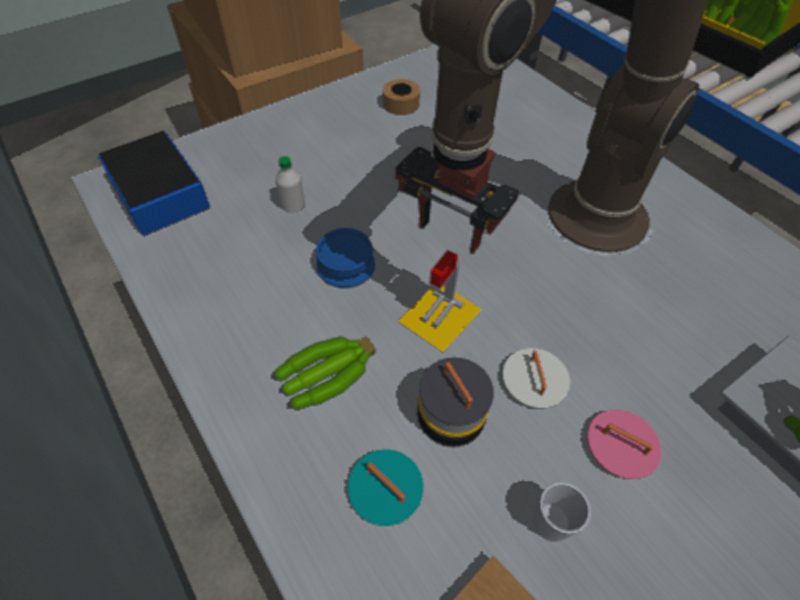

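View pics/side1.png

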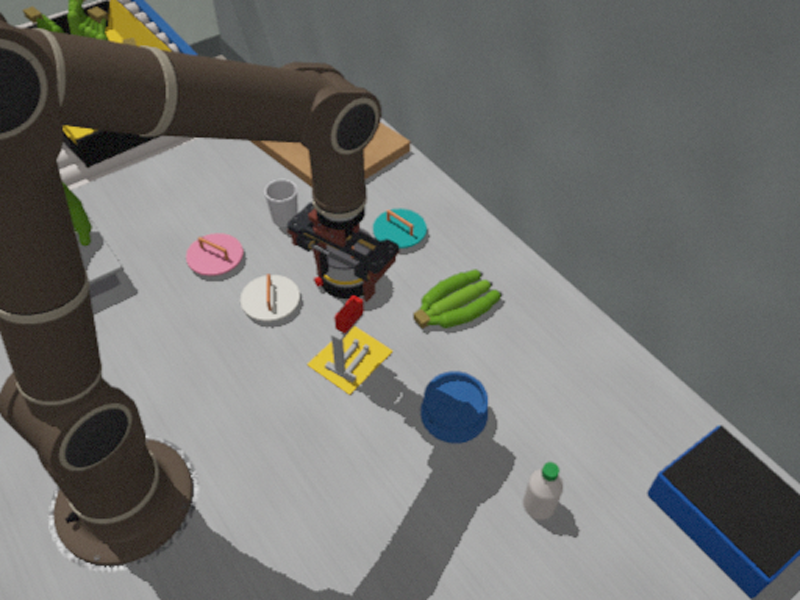

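Run:
```python
import pickle
from models import *
sc,sd,wr=[pickle.load(open(f'{n}1.pkl','rb')) for n in ('scene','side','wrist')]
def rm(s): 
    m=mask(s,(0,120,35),(8,255,255),None,(172,120,35),(180,255,255))
    if s is wr: m[:150]=0; m[250:]=0; m[:,:230]=0;m[:,290:]=0
    elif s is sc: z=m*0; z[155:190,270:300]=m[155:190,270:300]; m=z
    else: z=m*0; z[185:216,210:236]=m[185:216,210:236]; m=z
    return biggest(m)
for vs in ([sc,sd],[wr],[sc,sd,wr]):
    v=[(s,rm(s),None) for s in vs]
    print('grip',[int(x[1].sum()) for x in v],fit(v,grip,np.array([467,14,.37]),np.array([10,10,.15])))
g=np.array([467,14,.37])
def base(p): return lifter(p)[3:]
for vs in ([sc],[sd],[wr],[sc,sd,wr]):
    v=[]
    for s in vs:
        ig=cv2.dilate((rast(s,lifter(g))>0).astype(np.uint8),np.ones((5,5)))
        m=mask(s,(20,130,40),(32,255,255)); 
        v.append((s,biggest(m),ig))
    print('mat',fit(v,matm,np.array([470,19,.28]),np.array([10,10,.2])))
# stand
def stand(p): return [cyl(62,0,10,p[0],p[1]),cyl(62,p[2]-15,p[2],p[0],p[1])]
def bm(s): return biggest(mask(s,(100,120,25),(118,255,255),{id(sc):(190,140,260,200),id(sd):(260,230,330,300),id(wr):(395,90,512,240)}[id(s)]))
for vs in ([sc],[sd],[sc,sd],[wr],[sc,sd,wr]):
    v=[(s,bm(s),None) for s in vs]
    for f in (stand,):
        print('stand',[int(x[1].sum()) for x in v],fit(v,f,np.array([480,-150,70.]),np.array([10,10,15])))
```

```text
grip [236, 269] (array([474.18717756,  16.39540338,   0.499453  ]), np.float64(0.20370270847927097))
grip [2834] (array([4.69132729e+02, 1.46766620e+01, 3.67044859e-01]), np.float64(0.11343905240289483))
grip [236, 269, 2834] (array([4.71729742e+02, 1.51988922e+01, 4.43417656e-01]), np.float64(0.1941345659807426))
mat (array([4.69121007e+02, 1.77662256e+01, 2.77388165e-01]), np.float64(0.050325397825082926))
mat (array([4.71620706e+02, 2.15883996e+01, 2.73826671e-01]), np.float64(0.07695784196031354))
mat (array([4.67395440e+02, 1.95763270e+01, 2.69555595e-01]), np.float64(0.03857723365330434))
mat (array([4.69025980e+02, 2.00543934e+01, 2.67114125e-01]), np.float64(0.06815596796585643))
stand [1149] (array([ 553.82041923, -199.50502078,   39.3989913 ]), np.float64(0.06082697656956603))
stand [1548] (array([ 559.25330111, -192.03436574,   35.73700215]), np.float64(0.05214824948067082))
stand [1149, 1548] (array([ 556.61045535, -196.74378796,   43.62258683]), np.float64(0.08665480110449804))
stand [10701] (array([ 553.36812988, -196.85234879,   41.74752287]), np.float64(0.030526375581538097))
stand [1149, 1548, 10701] (array([ 554.44731673, -196.58528292,   43.89596046]), np.float64(0.0729826716305736))
```

Run:
```python
import pickle
from models import *
sc,sd,wr=[pickle.load(open(f'{n}1.pkl','rb')) for n in ('scene','side','wrist')]
def ov(s,parts,col=(0,255,0),im=None,f=6):
    if im is None: im=cv2.resize(s['color'],None,fx=f,fy=f,interpolation=cv2.INTER_NEAREST)
    for P in parts:
        h=cv2.convexHull(((proj(s,P)+.5)*f-.5).astype(np.float32)).astype(int); cv2.polylines(im,[h],True,col,1)
    return im
g=[469.1,14.7,.367]
A=ov(sc,lifter(g)); B=ov(sd,lifter(g)); C=ov(wr,lifter(g),f=3)
cv2.imwrite('pics/ov1.png',np.hstack([A[155*6:220*6,250*6:312*6],B[180*6:245*6,195*6:257*6]]))
cv2.imwrite('pics/ov2.png',C[120*3:260*3,200*3:320*3])
def st(p): return [cyl(62,0,1,p[0],p[1]),cyl(62,p[2],p[2]+.1,p[0],p[1]),cyl(50.5,p[2],p[2]+.1,p[0],p[1])]
p=[554.4,-196.6,48]
A=ov(sc,st(p));B=ov(sd,st(p));C=ov(wr,st(p),f=4)
cv2.imwrite('pics/ov3.png',np.hstack([A[140*6:190*6,195*6:250*6],B[232*6:282*6,262*6:317*6]]))
cv2.imwrite('pics/ov4.png',C[95*4:235*4,395*4:512*4])
```

```text
(no output)
```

View pics/ov1.png

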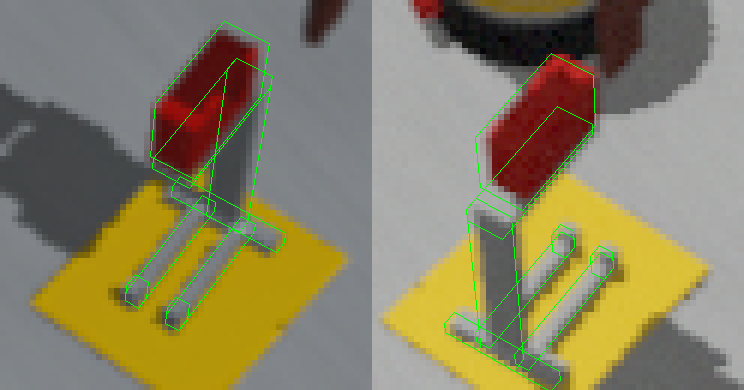

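View pics/ov2.png

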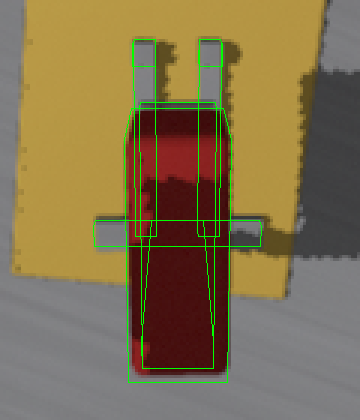

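View pics/ov3.png

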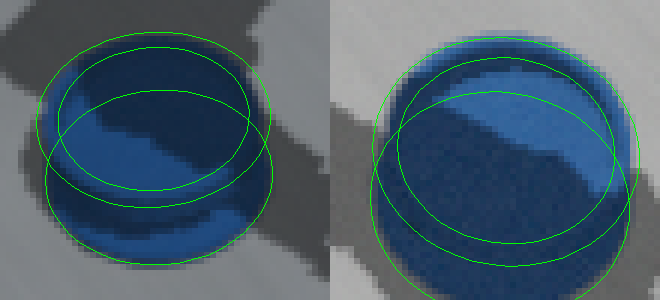

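View pics/ov4.png

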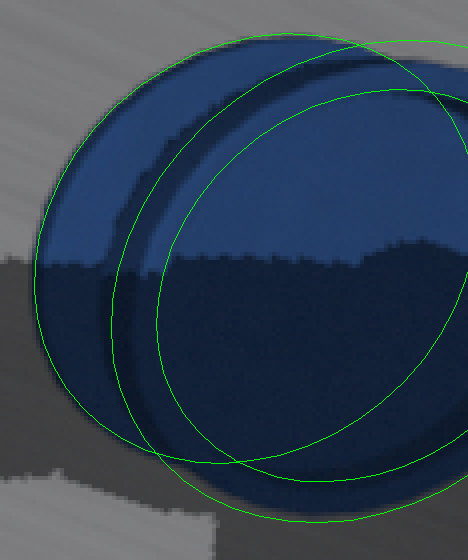

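Emit:
{"name": "jog_arm", "arguments": {"steps": [[[0,-0.05,2.5],[0,0,-0.005],100],[[0,-0.05,5],[0,0,-0.005],100],[[0,-0.05,7.5],[0,0,-0.005],100],[[0,-0.05,9],[0,0,-0.005],100],[[0,-0.05,10],[0,0,-0.005],100]]}}

```text
clock: 2.05
ee_pos: [467.9, 14.4, 121.0]
tcp_rot: [[0.929, 0.371, -0.002], [0.371, -0.929, -0.0], [-0.002, -0.001, -1.0]]
ft_force: [-0.6, 0.1, -0.3]
gripper_width: 0.997
```

Emit:
{"name": "jog_arm", "arguments": {"steps": [[[0,0,0],[0,0,0],60],[[0,0,0],[0,0,0],35],[[0,0,0],[0,0,0],20],[[0,0,0],[0,0,0],15],[[0,0,0],[0,0,0],15]]}}

```text
clock: 2.47
ee_pos: [469.5, 14.5, 123.6]
tcp_rot: [[0.93, 0.367, 0.002], [0.367, -0.93, 0.0], [0.002, 0.0, -1.0]]
ft_force: [-0.3, 0.4, -0.2]
gripper_width: 0.657
```

Run:
```python
from snap import *
st(); snap('2',('wrist',))
```

```text
clk 2.47 tcp [469.5  14.5 123.6] xyaw 0.3762 tilt [0.0018 0.0003] F [-0.26  0.44 -0.15] M [ 0.    0.05 -0.  ] w 0.657
```

View pics/wrist2.png

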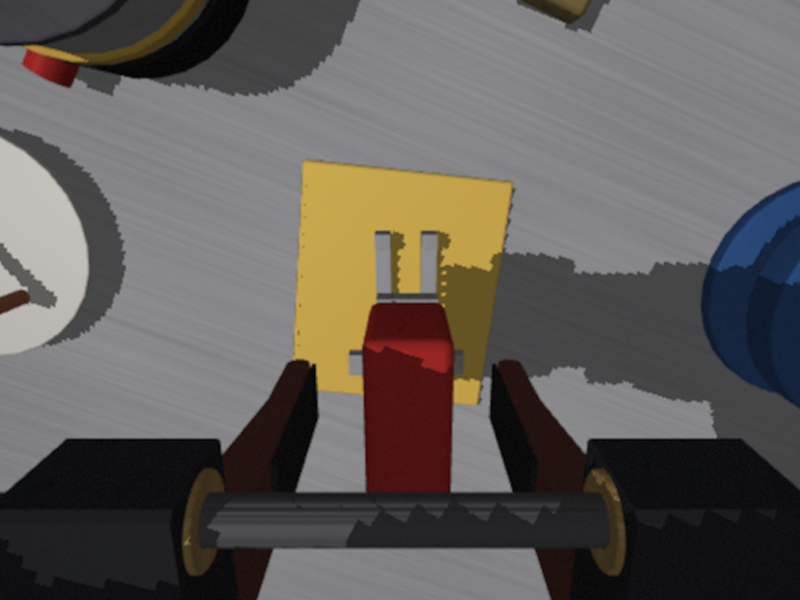

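Emit:
{"name": "jog_arm", "arguments": {"steps": [[[0,0,0.05],[0,0,0],15],[[0,0,0.05],[0,0,0],15],[[0,0,0.05],[0,0,0],10],[[0,0,0.05],[0,0,0],10],[[0,0,0.05],[0,0,0],10]]}}

```text
clock: 2.93
ee_pos: [468.9, 14.4, 122.1]
tcp_rot: [[0.93, 0.367, 0.0], [0.367, -0.93, -0.0], [0.0, 0.0, -1.0]]
ft_force: [0.1, 0.2, 0.3]
gripper_width: 0.272
```

Emit:
{"name": "jog_arm", "arguments": {"steps": [[[0,0,0],[0,0,0],5],[[0,0,0],[0,0,0],0],[[0,0,0],[0,0,0],0],[[0,0,0],[0,0,0],0],[[0,0,0],[0,0,0],0]]}}

```text
clock: 3.35
ee_pos: [468.9, 14.4, 122.1]
tcp_rot: [[0.93, 0.367, 0.0], [0.367, -0.93, -0.0], [0.0, 0.0, -1.0]]
ft_force: [-0.0, -0.3, -0.5]
gripper_width: 0.277
```

Run:
```python
from snap import *
st()
```

```text
clk 3.35 tcp [468.9  14.4 122.1] xyaw 0.3758 tilt [ 0.0001 -0.    ] F [-0.02 -0.32 -0.53] M [-0.04 -0.03  0.01] w 0.277
```

Emit:
{"name": "jog_arm", "arguments": {"steps": [[[0,0,-1],[0,0,0],0],[[0,0,-3],[0,0,0],0],[[0,0,-5.5],[0,0,0],0],[[0,0,-8],[0,0,0],0],[[0,0,-10],[0,0,0],0]]}}

```text
clock: 3.77
ee_pos: [468.8, 14.4, 224.3]
tcp_rot: [[0.93, 0.367, 0.001], [0.367, -0.93, 0.0], [0.001, 0.0, -1.0]]
ft_force: [0.2, -0.5, -2.5]
gripper_width: 0.272
```

Emit:
{"name": "jog_arm", "arguments": {"steps": [[[0.8,-1.8,0],[0,0,0.05],0],[[1.6,-3.7,0],[0,0,0.1],0],[[2.4,-5.6,0],[0,0,0.15],0],[[3.2,-7.6,0],[0,0,0.2],0],[[4.0,-9.6,0],[0,0,0.25],0]]}}

```text
clock: 4.18
ee_pos: [470.4, 119.3, 222.7]
tcp_rot: [[0.992, 0.123, -0.0], [0.123, -0.992, 0.0], [-0.0, -0.0, -1.0]]
ft_force: [-0.4, 0.6, -2.3]
gripper_width: 0.274
```

Run:
```python
from snap import *
import time
st(); snap('3',('wrist','scene','side'))
```

```text
clk 4.18 tcp [470.4 119.3 222.7] xyaw 0.1230 tilt [-0.0002  0.    ] F [-0.43  0.58 -2.31] M [0.07 0.01 0.03] w 0.274
```

View pics/wrist3.png

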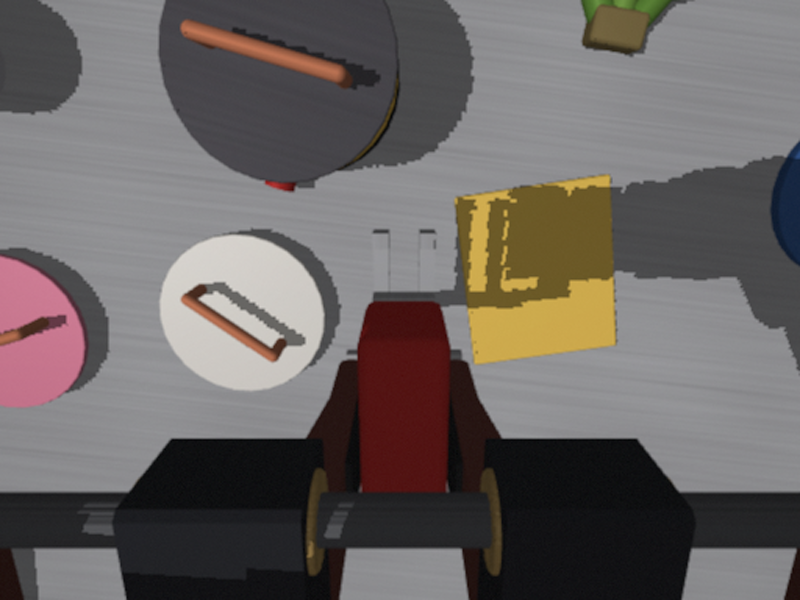

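```bash
python3 - <<'E'
import pickle
from models import *
sc,sd,wr=[pickle.load(open(f'{n}3.pkl','rb')) for n in ('scene','side','wrist')]
rois={id(sc):(278,226,308,267),id(sd):(210,138,232,170),id(wr):(105,5,245,58)}
for vs in ([wr],[sc],[sd],[sc,sd,wr]):
    v=[(s,biggest(mask(s,(3,80,60),(16,230,255),rois[id(s)])),None) for s in vs]
    print('loop',[int(x[1].sum()) for x in v],fit(v,loop,np.array([582,196,-.15]),np.array([6,6,.1])))
# lid disc wr : dark region
m=mask(wr,(100,5,20),(140,60,105),(95,0,262,125)); m[:, :]=m
# lid edge points: fit disc model z=90..96 r60
h=hsv(wr); print(h[80,150],h[100,260],h[30,90])
E
python3 - <<'E'
import cv2
i=cv2.imread('pics/wrist3.png'); cv2.imwrite('pics/w3c.png',cv2.resize(i[0:220,140:440],(800,587),interpolation=cv2.INTER_CUBIC))
E
```

```text
loop [1410] (array([ 5.79523489e+02,  1.96592763e+02, -1.54738908e-01]), np.float64(0.13583924349881796))
loop [138] (array([ 5.81316890e+02,  1.96648901e+02, -1.54243859e-01]), np.float64(0.23384484228473995))
loop [69] (array([ 5.83681179e+02,  1.88280944e+02, -3.24197605e-01]), np.float64(0.6270531400966184))
loop [138, 69, 1410] (array([ 5.80285918e+02,  1.96151010e+02, -1.45590426e-01]), np.float64(0.47875512667807385))
[130  20  77] [90  7 76] [120   4 143]
```

View pics/w3c.png

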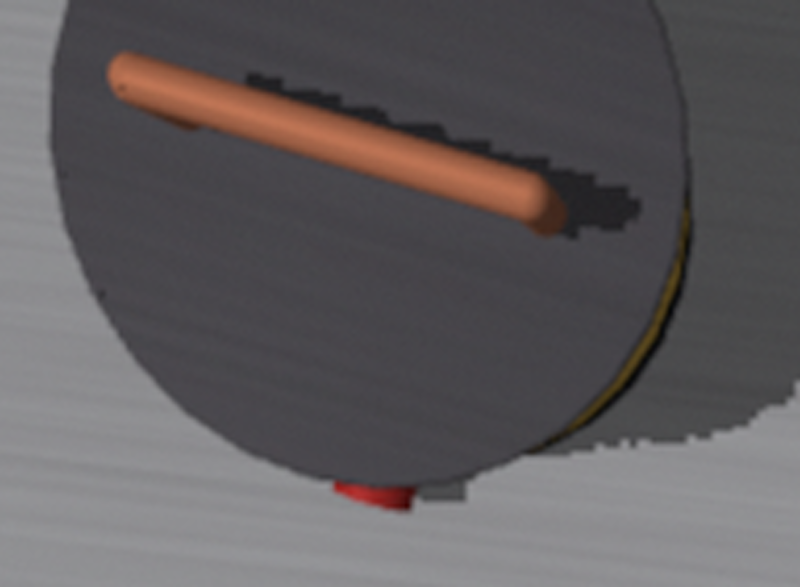

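View pics/scene3.png

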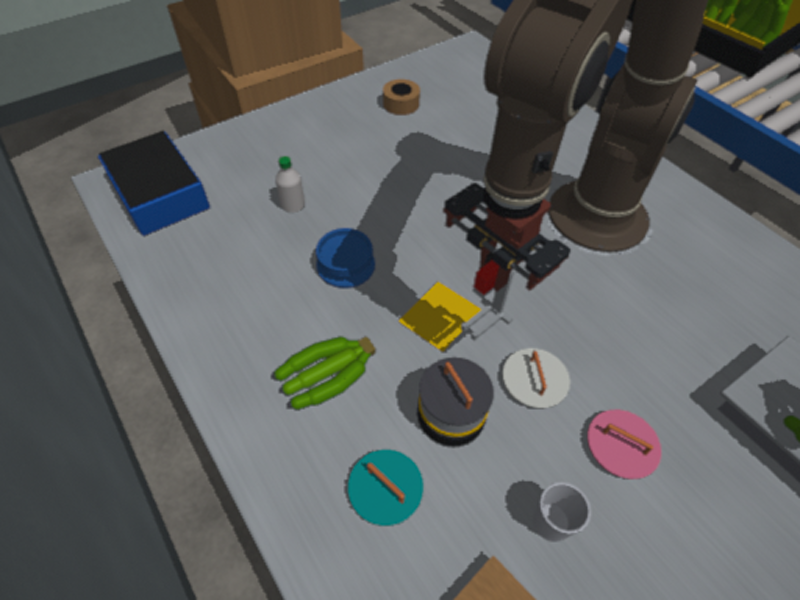

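View pics/side3.png

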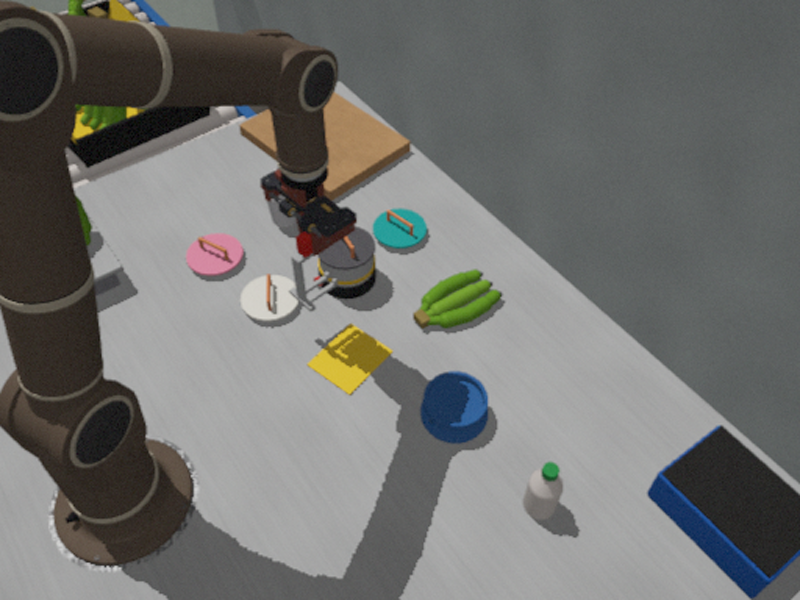

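Emit:
{"name": "jog_arm", "arguments": {"steps": [[[0.3,-1.8,0],[0,0,0.055],0],[[0.7,-3.7,0.1],[0,0,0.11],0],[[1.0,-5.5,0.2],[0,0,0.165],0],[[1.4,-7.4,0.3],[0,0,0.22],0],[[1.73,-9.18,0.4],[0,0,0.277],0]]}}

```text
clock: 4.75
ee_pos: [476.6, 211.2, 218.4]
tcp_rot: [[0.988, -0.154, -0.0], [-0.154, -0.988, -0.001], [-0.0, 0.001, -1.0]]
ft_force: [-0.5, -0.8, -2.8]
gripper_width: 0.27
```

Emit:
{"name": "jog_arm", "arguments": {"steps": [[[0,0,0],[0,0,0],0],[[0,0,0],[0,0,0],0],[[0,0,0],[0,0,0],0],[[0,0,0],[0,0,0],0],[[0,0,0],[0,0,0],0]]}}

```text
clock: 5.17
ee_pos: [476.6, 210.4, 218.3]
tcp_rot: [[0.988, -0.152, 0.0], [-0.152, -0.988, -0.0], [0.0, 0.0, -1.0]]
ft_force: [-0.6, -0.9, -2.7]
gripper_width: 0.274
```

Run:
```python
from snap import *
from models import *
o=st(); wr,sc=snap('4',('wrist','scene'))
v=[(wr,biggest(mask(wr,(3,80,60),(16,230,255),(150,0,400,150))),None)]
print('loop',int(v[0][1].sum()),fit(v,loop,np.array([580,196.5,-.154]),np.array([5,5,.1])))
v=[(sc,biggest(mask(sc,(3,80,60),(16,230,255),(278,226,308,267))),None)]
print('loop',int(v[0][1].sum()),fit(v,loop,np.array([580,196.5,-.154]),np.array([5,5,.1])))
```

```text
clk 5.17 tcp [476.6 210.4 218.3] xyaw -0.1523 tilt [ 0.0002 -0.0003] F [-0.61 -0.88 -2.74] M [0.05 0.01 0.02] w 0.274
loop 1394 (array([ 5.79598505e+02,  1.97089084e+02, -1.54753849e-01]), np.float64(0.10892058401552875))
loop 136 (array([ 5.81136837e+02,  1.96630176e+02, -1.49505967e-01]), np.float64(0.24922145328719722))
```

View pics/wrist4.png

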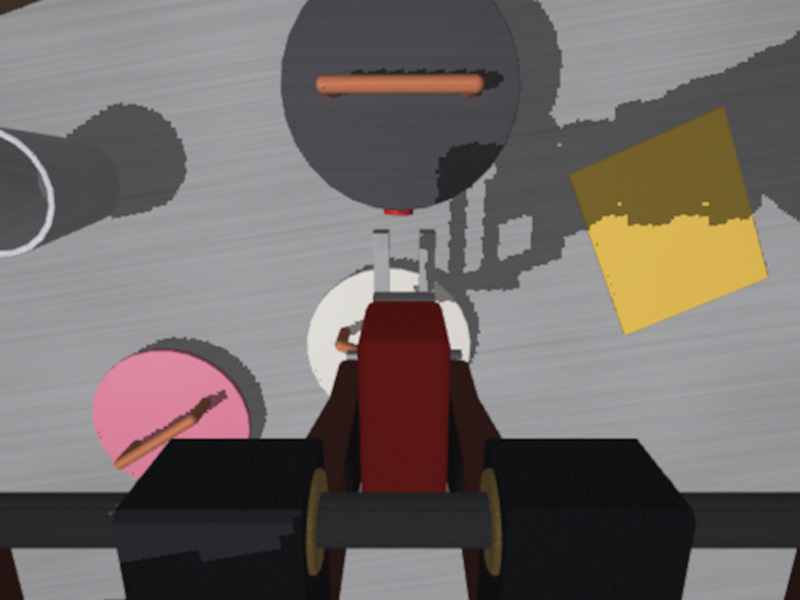

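Emit:
{"name": "jog_arm", "arguments": {"steps": [[[1.0,-0.2,0],[0,0,0],0],[[2.0,-0.25,0],[0,0,0],0],[[3.0,-0.25,0],[0,0,0],0],[[4.0,-0.25,0],[0,0,0],0],[[5.0,-0.25,0],[0,0,0],0]]}}

```text
clock: 5.68
ee_pos: [527.7, 206.2, 218.0]
tcp_rot: [[0.989, -0.151, 0.0], [-0.151, -0.989, -0.0], [0.0, 0.0, -1.0]]
ft_force: [0.2, 0.1, -2.5]
gripper_width: 0.273
```

Run:
```python
from snap import *
o=st(); wr,sc,sd=snap('5',('wrist','scene','side'))
a=sc['color'][210:290,255:345]; b=sd['color'][130:200,180:260]
cv2.imwrite('pics/z5.png',np.hstack([cv2.resize(a,(450,400),interpolation=2),cv2.resize(b,(350,400),interpolation=2)]))
```

```text
clk 5.68 tcp [527.7 206.2 218. ] xyaw -0.1516 tilt [ 0.     -0.0003] F [ 0.22  0.08 -2.53] M [0.08 0.02 0.03] w 0.273
```

View pics/wrist5.png

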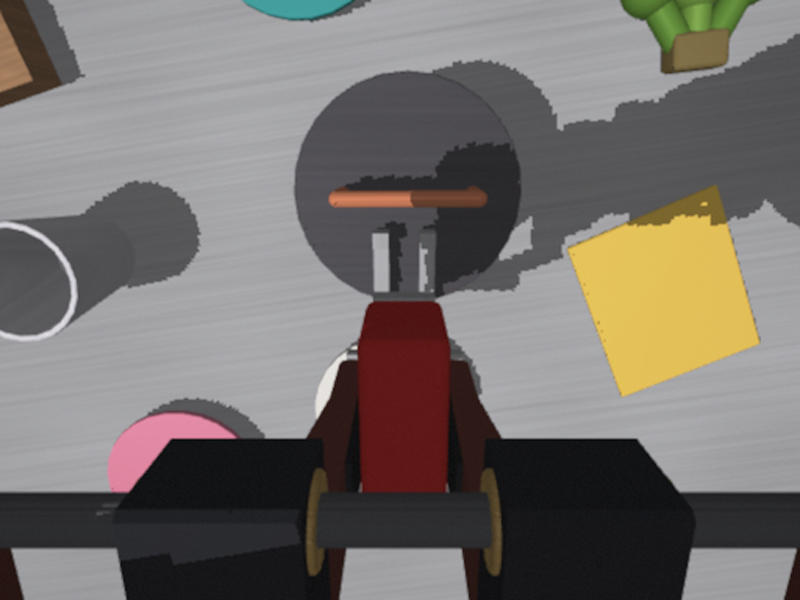

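View pics/z5.png

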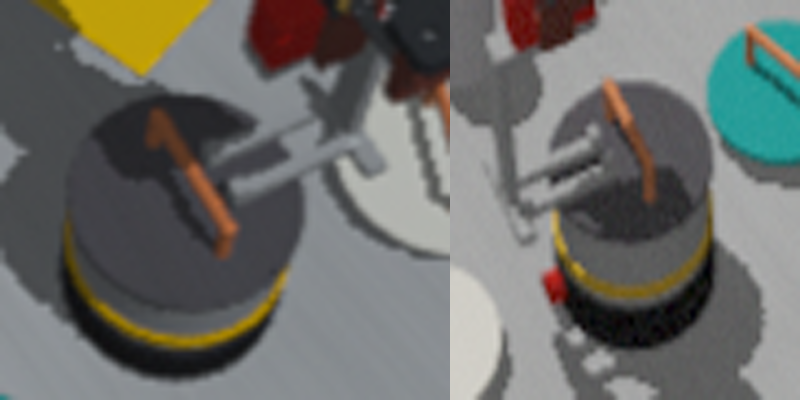

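Emit:
{"name": "jog_arm", "arguments": {"steps": [[[0.6,0.05,0],[0,0,-0.003],0],[[1.2,0.1,0],[0,0,-0.003],0],[[1.8,0.1,0],[0,0,-0.003],0],[[2.4,0.1,0],[0,0,-0.003],0],[[3.0,0.1,0],[0,0,-0.003],0]]}}

```text
clock: 6.25
ee_pos: [556.4, 201.0, 218.2]
tcp_rot: [[0.989, -0.148, 0.0], [-0.148, -0.989, 0.0], [0.0, -0.0, -1.0]]
ft_force: [-0.3, 0.5, -2.4]
gripper_width: 0.272
```

Emit:
{"name": "jog_arm", "arguments": {"steps": [[[0.5,0,0],[0,0,0],0],[[1.0,0,0],[0,0,0],0],[[1.5,0,0],[0,0,0],0],[[2.0,0,0],[0,0,0],0],[[2.2,0,0],[0,0,0],0]]}}

```text
clock: 6.67
ee_pos: [578.3, 197.6, 218.1]
tcp_rot: [[0.989, -0.148, 0.0], [-0.148, -0.989, -0.0], [0.0, 0.0, -1.0]]
ft_force: [-0.3, 0.2, -3.2]
gripper_width: 0.274
```

Run:
```python
from snap import *
o=st(); wr,sc,sd=snap('6',('wrist','scene','side'))
a=sc['color'][210:290,255:345]; b=sd['color'][130:200,180:260]
cv2.imwrite('pics/z6.png',np.hstack([cv2.resize(a,(450,400),interpolation=2),cv2.resize(b,(350,400),interpolation=2)]))
```

```text
clk 6.67 tcp [578.3 197.6 218.1] xyaw -0.1485 tilt [ 0.0002 -0.0002] F [-0.26  0.21 -3.21] M [ 0.04  0.08 -0.02] w 0.274
```

View pics/wrist6.png

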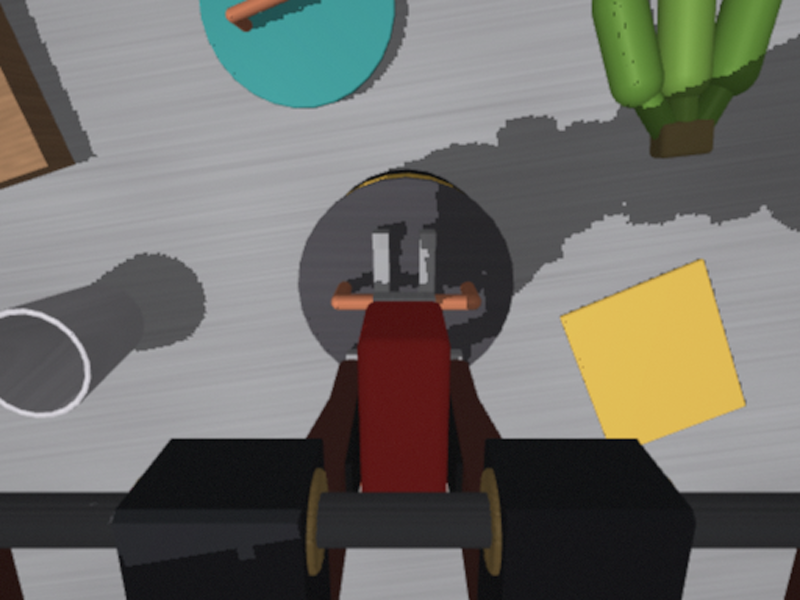

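View pics/z6.png

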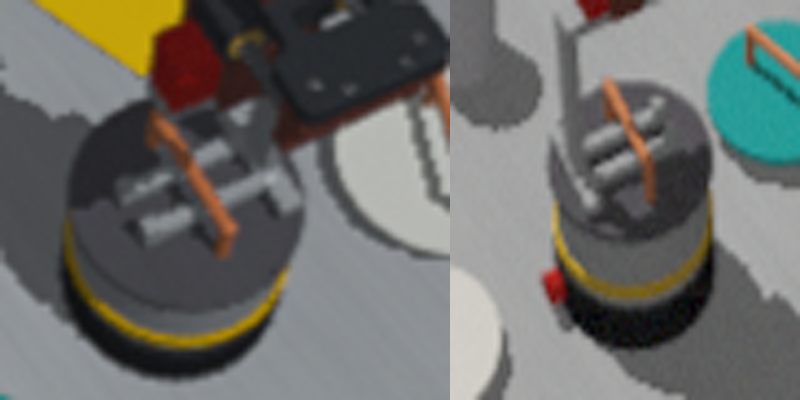

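Emit:
{"name": "jog_arm", "arguments": {"steps": [[[0.15,0,-0.2],[0,0,0],0],[[0.15,0,-0.5],[0,0,0],0],[[0.15,0,-0.7],[0,0,0],0],[[0.15,0,-0.85],[0,0,0],0],[[0.15,0,-0.95],[0,0,0],0]]}}

```text
clock: 7.23
ee_pos: [579.0, 197.8, 228.2]
tcp_rot: [[0.989, -0.148, 0.001], [-0.148, -0.989, 0.0], [0.001, -0.0, -1.0]]
ft_force: [0.3, -0.6, -2.4]
gripper_width: 0.273
```

Emit:
{"name": "jog_arm", "arguments": {"steps": [[[0,0,-0.08],[0,0,0],0],[[0,0,-0.16],[0,0,0],0],[[0,0,-0.24],[0,0,0],0],[[0,0,-0.32],[0,0,0],0],[[0,0,-0.4],[0,0,0],0]]}}

```text
clock: 7.65
ee_pos: [578.8, 197.6, 231.4]
tcp_rot: [[0.989, -0.148, -0.001], [-0.148, -0.989, -0.0], [-0.001, 0.0, -1.0]]
ft_force: [0.1, 0.6, -6.2]
gripper_width: 0.27
```

Run:
```python
from snap import *
o=st()
```

```text
clk 7.65 tcp [578.8 197.6 231.4] xyaw -0.1482 tilt [-0.0006 -0.0003] F [ 0.1   0.57 -6.25] M [ 0.05  0.07 -0.02] w 0.270
```

Emit:
{"name": "jog_arm", "arguments": {"steps": [[[0,0,-0.15],[0,0,0],0],[[0,0,-0.3],[0,0,0],0],[[0,0,-0.5],[0,0,0],0],[[0,0,-0.7],[0,0,0],0],[[0,0,-0.9],[0,0,0],0]]}}

```text
clock: 8.07
ee_pos: [579.0, 197.7, 240.9]
tcp_rot: [[0.989, -0.148, 0.0], [-0.148, -0.989, 0.0], [0.0, -0.0, -1.0]]
ft_force: [-0.7, 0.3, -5.9]
gripper_width: 0.275
```

Run:
```python
from snap import *
o=st(); wr,sc,sd=snap('7',('wrist','scene','side'))
a=sc['color'][200:280,255:345]; b=sd['color'][120:190,180:260]
cv2.imwrite('pics/z7.png',np.hstack([cv2.resize(a,(450,400),interpolation=2),cv2.resize(b,(350,400),interpolation=2)]))
```

```text
clk 8.07 tcp [579.  197.7 240.9] xyaw -0.1482 tilt [0.0001 0.0001] F [-0.66  0.32 -5.88] M [0.01 0.1  0.05] w 0.275
```

View pics/z7.png

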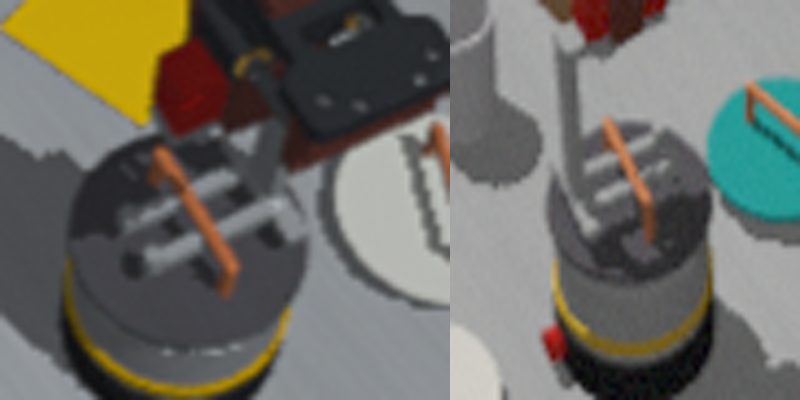

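Run:
```python
import pickle
from models import *
L=lambda n,k:pickle.load(open(f'{n}{k}.pkl','rb'))
print('bottle',ray(L('side',3),(545*.64,515*.64),0),ray(L('scene',3),(292*.64,208*.64),0))
print('bananas',ray(L('scene',3),(325*.64,375*.64),15),'cup',ray(L('scene',3),(560*.64,535*.64),0))
def stand(p): return [cyl(62,0,abs(p[4]),p[0],p[1]),cyl(p[3],20,p[2],p[0],p[1])]
def bm(s,roi): return biggest(mask(s,(100,120,20),(118,255,255),roi))
R={'scene':(190,140,260,200),'side':(260,230,330,300),'wrist':(395,90,512,240)}
for vs in (['wrist1'],['scene3'],['side3'],['scene3','side3'],['scene1','side1','wrist1','scene3','side3','side6','scene6']):
    v=[(L(n[:-1],n[-1]),)for n in vs]; v=[(a[0],bm(a[0],R[n[:-1]]),None) for a,n in zip(v,vs)]
    print(vs,[int(x[1].sum()) for x in v],[np.round(q,3) for q in fit(v,stand,np.array([554,-197,55.,56,12]),np.array([5,5,10,3,6]))])
```

```text
bottle [ 558.3076011  -438.68471471    0.        ] [ 568.70864836 -406.63985072    0.        ]
bananas [726.50018625  15.13702638  15.        ] cup [566.38064504 449.01517716   0.        ]
['wrist1'] [10701] [array([ 553.444, -196.683,   49.908,   57.598,    1.893]), np.float64(0.008)]
['scene3'] [1147] [array([ 5.54261e+02, -1.99691e+02,  4.75350e+01,  5.59030e+01,
        5.00000e-02]), np.float64(0.034)]
['side3'] [1551] [array([ 559.203, -192.697,   48.336,   55.883,    1.947]), np.float64(0.026)]
['scene3', 'side3'] [1147, 1551] [array([ 557.447, -194.891,   52.968,   56.052,    5.372]), np.float64(0.057)]
['scene1', 'side1', 'wrist1', 'scene3', 'side3', 'side6', 'scene6'] [1149, 1548, 10701, 1147, 1551, 1559, 1153] [array([ 5.56500e+02, -1.95461e+02,  5.28450e+01,  5.61320e+01,
        4.20000e-02]), np.float64(0.057)]
```

Emit:
{"name": "jog_arm", "arguments": {"steps": [[[0,0,-0.5],[0,0,0],0],[[0,0,-1.3],[0,0,0],0],[[0,0,-2.2],[0,0,0],0],[[0,0,-3.2],[0,0,0],0],[[0,0,-4],[0,0,0],0]]}}

```text
clock: 8.63
ee_pos: [579.4, 197.8, 282.5]
tcp_rot: [[0.989, -0.148, 0.002], [-0.148, -0.989, 0.001], [0.001, -0.001, -1.0]]
ft_force: [0.7, 0.7, -5.0]
gripper_width: 0.274
```

Emit:
{"name": "jog_arm", "arguments": {"steps": [[[0.03,0.4,0],[0,0,0],0],[[0.1,1.2,0],[0,0,0],0],[[0.2,2.4,0],[0,0,0],0],[[0.35,4.0,0],[0,0,0],0],[[0.52,6.0,0],[0,0,0],0]]}}

```text
clock: 9.05
ee_pos: [574.7, 136.5, 279.9]
tcp_rot: [[0.989, -0.147, -0.001], [-0.147, -0.989, -0.0], [-0.001, 0.001, -1.0]]
ft_force: [0.3, -0.2, -6.4]
gripper_width: 0.267
```

Emit:
{"name": "jog_arm", "arguments": {"steps": [[[0.17,2,0],[0,0,0],0],[[0.35,4,0],[0,0,0],0],[[0.52,6,0],[0,0,0],0],[[0.7,8,0],[0,0,0],0],[[0.87,10,0],[0,0,0],0]]}}

```text
clock: 9.47
ee_pos: [568.2, 34.6, 280.1]
tcp_rot: [[0.989, -0.149, -0.001], [-0.149, -0.989, -0.001], [-0.001, 0.001, -1.0]]
ft_force: [0.7, -0.7, -6.1]
gripper_width: 0.267
```

Emit:
{"name": "jog_arm", "arguments": {"steps": [[[0.17,2,0],[0,0,0],0],[[0.35,4,0],[0,0,0],0],[[0.52,6,0],[0,0,0],0],[[0.7,8,0],[0,0,0],0],[[0.87,10,0],[0,0,0],0]]}}

```text
clock: 9.88
ee_pos: [561.8, -65.4, 280.1]
tcp_rot: [[0.989, -0.149, -0.001], [-0.149, -0.989, -0.0], [-0.001, 0.001, -1.0]]
ft_force: [-0.2, 0.1, -6.0]
gripper_width: 0.27
```

Emit:
{"name": "jog_arm", "arguments": {"steps": [[[0.15,1.8,0],[0,0,0],0],[[0.3,3.4,0],[0,0,0],0],[[0.42,4.8,0],[0,0,0],0],[[0.52,6,0],[0,0,0],0],[[0.61,7,0],[0,0,0],0]]}}

```text
clock: 10.3
ee_pos: [557.7, -135.2, 280.3]
tcp_rot: [[0.989, -0.149, -0.001], [-0.149, -0.989, -0.0], [-0.001, 0.001, -1.0]]
ft_force: [0.4, -0.2, -6.3]
gripper_width: 0.271
```

Run:
```python
from snap import *
o=st(); wr,sc,sd=snap('8')
a=sc['color'][120:200,195:285]; b=sd['color'][180:280,250:350]
cv2.imwrite('pics/z8.png',np.hstack([cv2.resize(a,(450,400),interpolation=2),cv2.resize(b,(350,350),interpolation=2) if 0 else cv2.resize(b,(400,400),interpolation=2)[:,:350]]))
```

```text
clk 10.30 tcp [ 557.7 -135.2  280.3] xyaw -0.1500 tilt [-0.0008 -0.0004] F [ 0.38 -0.17 -6.28] M [ 0.11  0.04 -0.01] w 0.271
```

View pics/wrist8.png

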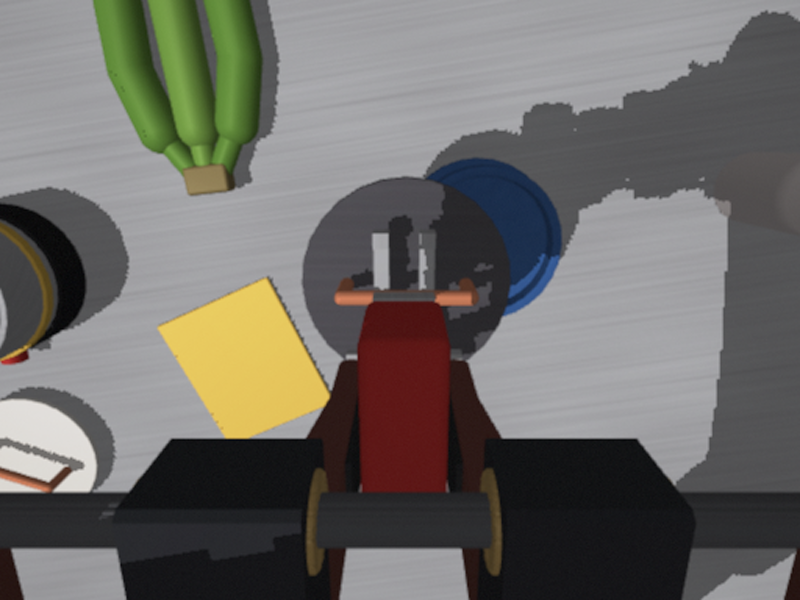

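View pics/z8.png

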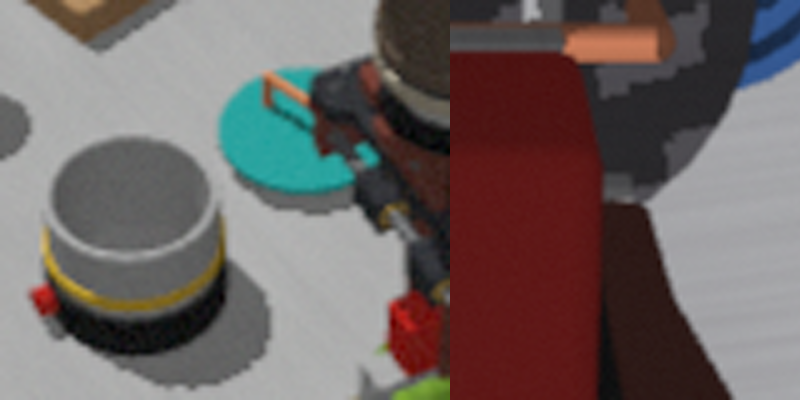

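Run:
```python
import pickle
from models import *
L=lambda n,k:pickle.load(open(f'{n}{k}.pkl','rb'))
wr=L('wrist',8)
T=np.array([557.7,-135.2]); yaw=-.15; zl=142.2
m=mask(wr,(3,80,50),(16,230,255),(205,170,315,205)).astype(float)/255
ig=cv2.dilate((rast(wr,lifter([*T,yaw],162.2))>0).astype(np.uint8),np.ones((3,3)))
f=lambda p:loop(p,zl)
print('loop',m.sum(),fit([(wr,m,ig)],f,np.array([557.7,-135,-.15]),np.array([4,4,.05])))
# lid disc: points on the upper edge in 800x600 px -> fit circle on plane z=148
h=hsv(wr); g=cv2.cvtColor(wr['color'],cv2.COLOR_BGR2GRAY)
dm=mask(wr,(100,3,20),(150,75,105),(185,105,335,235))
c,_=cv2.findContours(dm,cv2.RETR_EXTERNAL,cv2.CHAIN_APPROX_NONE); c=max(c,key=len)[:,0].astype(float)
# manual edge samples
px=np.array([(303,270),(309,235),(325,208),(350,190),(380,180),(410,178),(440,184),(470,199),(495,225),(508,255),(509,290),(313,320)])*.64
P=np.array([ray(wr,p,148) for p in px])[:,:2]
A=np.c_[2*P,np.ones(len(P))]; s=np.linalg.lstsq(A,(P**2).sum(1),rcond=None)[0]; print('disc',s[:2],np.sqrt(s[2]+s[:2]@s[:2]))
d=s[:2]-T; R=np.array([[np.cos(yaw),np.sin(yaw)],[-np.sin(yaw),np.cos(yaw)]]); print('in lifter frame',R@d)
# stand base from wrist8
bm=(mask(wr,(100,120,20),(118,255,255),(270,95,370,205))>0).astype(float)
igs=np.zeros_like(bm); 
yy,xx=np.mgrid[:384,:512]
lidm=cv2.dilate((rast(wr,[cyl(60.5,142,148,*s[:2])])>0).astype(np.uint8),np.ones((5,5))); lidm[200:]=1; lidm[:,:270]=1
def stand(p): return [cyl(62,0,2,p[0],p[1]),cyl(57,20,p[2],p[0],p[1])]
print('stand',bm.sum(),fit([(wr,bm,lidm)],stand,np.array([554,-197,50.]),np.array([4,4,5])))
w1=L('wrist',1); b1=biggest(mask(w1,(100,120,20),(118,255,255),(395,90,512,240)))
print('both',fit([(wr,bm,lidm),(w1,b1,None)],stand,np.array([554,-197,50.]),np.array([4,4,5])))
```

```text
loop 667.0 (array([ 5.57765495e+02, -1.36881852e+02, -1.52826867e-01]), np.float64(0.2456007290472411))
disc [ 559.06967663 -136.57757773] 59.34700809471806
in lifter frame [ 1.56015928 -1.1574271 ]
stand 3578.0 (array([ 552.47843781, -195.41659362,   49.35756146]), np.float64(0.014714102521947851))
both (array([ 552.72608903, -195.72931644,   49.41846712]), np.float64(0.017753404811516802))
```

Emit:
{"name": "jog_arm", "arguments": {"steps": [[[0.1,1.2,0],[0,0,0],0],[[0.2,2.6,0],[0,0,0],0],[[0.3,4.0,0],[0,0,0],0],[[0.3,5.2,0],[0,0,0],0],[[0.3,5.9,0],[0,0,0],0]]}}

```text
clock: 10.87
ee_pos: [552.5, -193.3, 280.6]
tcp_rot: [[0.989, -0.148, -0.0], [-0.148, -0.989, -0.001], [-0.0, 0.001, -1.0]]
ft_force: [0.1, -0.7, -7.3]
gripper_width: 0.27
```

Emit:
{"name": "jog_arm", "arguments": {"steps": [[[0,0,0.6],[0,0,0],0],[[0,0,1.5],[0,0,0],0],[[0,0,2.5],[0,0,0],0],[[0,0,3.5],[0,0,0],0],[[0,0,4],[0,0,0],0]]}}

```text
clock: 11.28
ee_pos: [552.2, -190.5, 238.2]
tcp_rot: [[0.989, -0.146, -0.003], [-0.146, -0.989, 0.001], [-0.003, -0.001, -1.0]]
ft_force: [-0.1, 0.4, -6.4]
gripper_width: 0.271
```

Run:
```python
from snap import *
o=st(); sc,sd,wr=snap('9')
a=sc['color'][125:205,180:270]; b=sd['color'][210:300,250:330]
cv2.imwrite('pics/z9.png',np.hstack([cv2.resize(a,(450,400),interpolation=2),cv2.resize(b,(350,400),interpolation=2)]))
```

```text
clk 11.28 tcp [ 552.2 -190.5  238.2] xyaw -0.1468 tilt [-0.0027  0.001 ] F [-0.12  0.44 -6.41] M [0.1  0.09 0.02] w 0.271
```

View pics/wrist9.png

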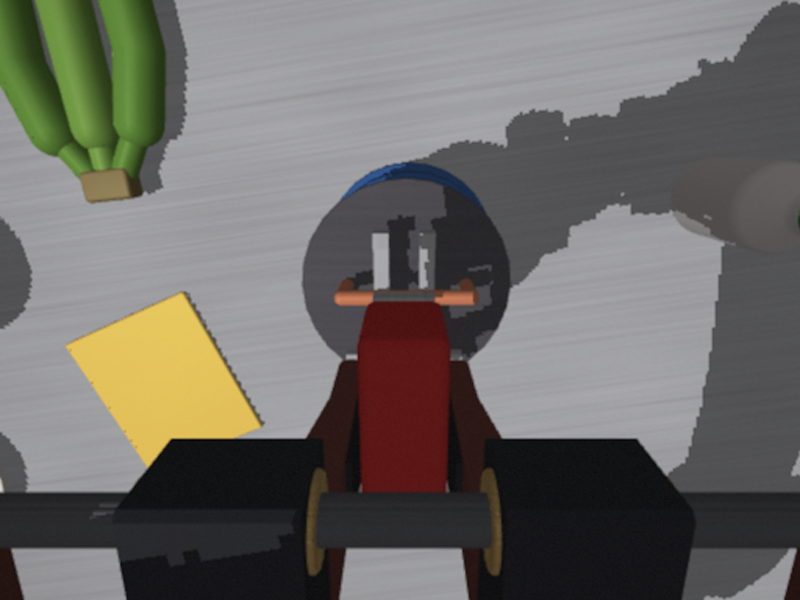

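View pics/z9.png

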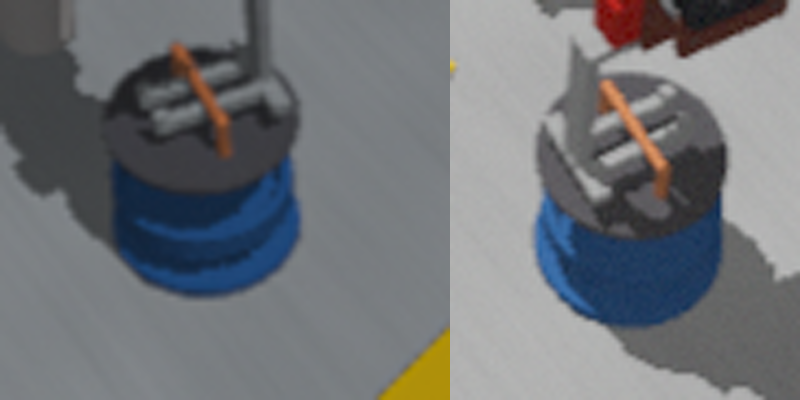

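Emit:
{"name": "jog_arm", "arguments": {"steps": [[[0,0,0],[0,0,0],0],[[0,0,0],[0,0,0],0],[[0,0,0],[0,0,0],0],[[0,0,0],[0,0,0],0],[[0,0,0],[0,0,0],0]]}}

```text
clock: 11.85
ee_pos: [553.0, -191.8, 241.0]
tcp_rot: [[0.989, -0.148, 0.001], [-0.148, -0.989, -0.0], [0.001, -0.0, -1.0]]
ft_force: [0.1, 0.1, -6.4]
gripper_width: 0.278
```

```bash
cat > chk.py <<'E'
import sys
from snap import *
from models import *
from scipy.optimize import least_squares
tag=sys.argv[1]
o=st(); sc,sd,wr=snap(tag)
T=o['ee_pos']; zl=T[2]-138.1; print('lid z',zl)
def dark(s,c,zl,rin=45):
    # radial edge search around predicted rim, on plane z=zl+6, minimising gradient
    g=cv2.GaussianBlur(s['color'],(0,0),1.0).astype(float); pts=[]
    return None
def stand(p): return [cyl(62,0,2,p[0],p[1]),cyl(57,20,p[2],p[0],p[1])]
for s,n,roi in ((sc,'scene',(190,120,270,200)),(sd,'side',(250,220,330,300)),(wr,'wrist',(180,90,340,235))):
    cm=mask(s,(3,80,50),(16,230,255),roi).astype(float)/255
    z=np.zeros((384,512)); x0,y0,x1,y1=roi; ig=np.ones((384,512)); ig[y0:y1,x0:x1]=0
    ig=np.maximum(ig,cv2.dilate((rast(s,lifter([T[0],T[1],-.148],T[2]-118.1))>0).astype(np.uint8),np.ones((3,3))))
    if n=='wrist': ig[205:]=1
    l,c=fit([(s,cm,ig)],lambda p:loop(p,zl),np.array([T[0],T[1],-.15]),np.array([4,4,.05]))
    bm=(mask(s,(98,110,15),(120,255,255),roi)>0).astype(float)
    # fit stand+lid silhouette: blue with lid ignored
    def cost_ig(): 
        return cv2.dilate((rast(s,[cyl(61,zl,zl+6,l[0],l[1])]+loop(l,zl)+lifter([T[0],T[1],-.148],T[2]-118.1))>0).astype(np.uint8),np.ones((3,3)))
    ig2=np.ones((384,512)); ig2[y0:y1,x0:x1]=0; ig2=np.maximum(ig2,cost_ig())
    p,c2=fit([(s,bm,ig2)],lambda p:stand([p[0],p[1],49.5]),np.array([554.,-196]),np.array([4,4]))
    d=p-l[:2]; print(n,'loop',np.round(l,3),round(c,2),'stand',np.round(p,1),round(c2,3),'d',np.round(d,1),'tool x %.1f y %.1f'%(d@[.989,-.148],d@[-.148,-.989]))
E
python3 chk.py 10
```

```text
clk 11.85 tcp [ 553.  -191.8  241. ] xyaw -0.1482 tilt [ 0.0006 -0.0001] F [ 0.12  0.05 -6.36] M [ 0.09  0.02 -0.01] w 0.278
lid z 102.85060978309431
scene loop [ 5.56532e+02 -1.89311e+02 -1.83000e-01] 0.15 stand [ 554.  -198.7] 0.034 d [-2.6 -9.4] tool x -1.2 y 9.7
side loop [ 5.56306e+02 -1.90970e+02 -1.32000e-01] 0.13 stand [ 559.5 -192.6] 0.033 d [ 3.2 -1.7] tool x 3.4 y 1.2
wrist loop [ 5.52670e+02 -1.92807e+02 -1.42000e-01] 0.23 stand [ 552.9 -194.4] 0.038 d [ 0.2 -1.6] tool x 0.4 y 1.6
```

Run:
```python
import pickle
from models import *
L=lambda n,k:pickle.load(open(f'{n}{k}.pkl','rb'))
def ov(s,parts,roi,f,col=(0,255,0)):
    x0,y0,x1,y1=roi
    im=cv2.resize(s['color'][y0:y1,x0:x1],None,fx=f,fy=f,interpolation=cv2.INTER_CUBIC)
    for P in parts:
        q=(proj(s,P)+.5-[x0,y0])*f-.5
        h=cv2.convexHull(q.astype(np.float32)).astype(int); cv2.polylines(im,[h],True,col,1)
    return im
st=[cyl(62,0,.1,553.5,-196.5),cyl(57,49.5,49.6,553.5,-196.5),cyl(50.5,49.5,49.6,553.5,-196.5)]
lid=[cyl(60,102.8,108.8,552.7,-192.8)]+loop([552.7,-192.8,-.15],102.8)
sc,sd,wr=L('scene','10'),L('side','10'),L('wrist','10')
A=ov(sc,st+lid,(195,130,250,190),7);B=ov(sd,st+lid,(260,220,315,280),7)
cv2.imwrite('pics/o10.png',np.hstack([A,B]))
cv2.imwrite('pics/o10w.png',ov(wr,st+lid,(180,90,340,220),5))
sc3,sd3=L('scene','3'),L('side','3')
cv2.imwrite('pics/o3.png',np.hstack([ov(sc3,st,(195,130,250,190),7),ov(sd3,st,(260,220,315,280),7)]))
```

```text
(no output)
```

View pics/o10.png

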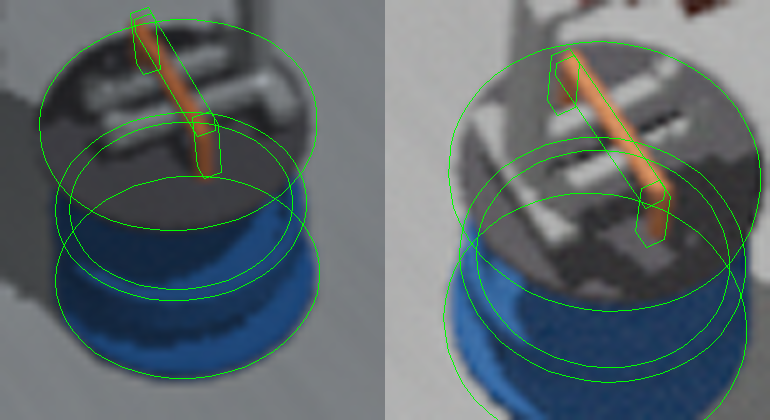

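View pics/o10w.png

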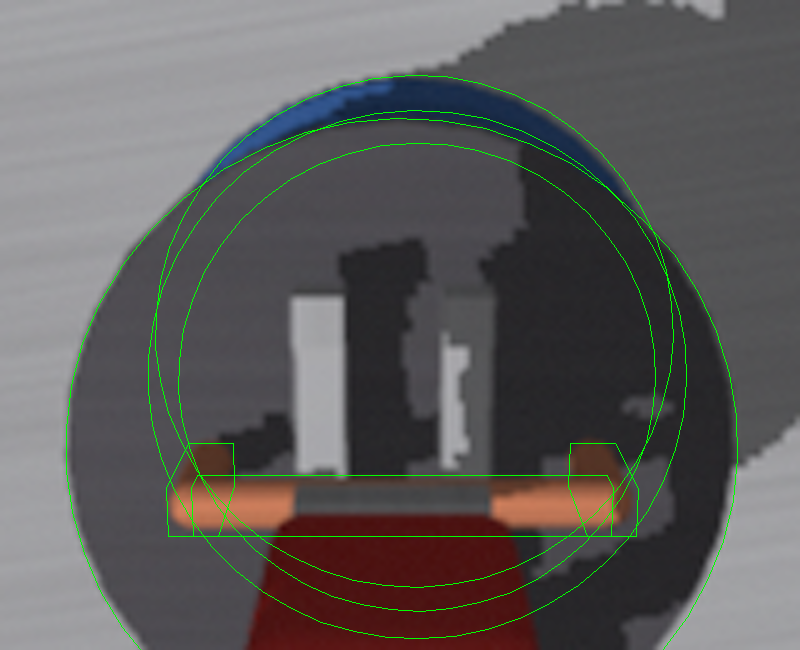

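View pics/o3.png

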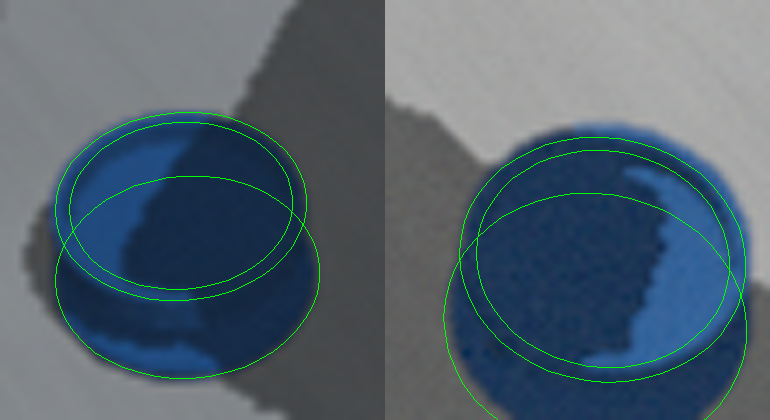

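Emit:
{"name": "jog_arm", "arguments": {"steps": [[[0.1,0.2,0.3],[0,0,0],0],[[0.13,0.4,1.0],[0,0,0],0],[[0.13,0.4,1.8],[0,0,0],0],[[0.13,0.4,2.5],[0,0,0],0],[[0.13,0.4,3.0],[0,0,0],0]]}}

```text
clock: 12.42
ee_pos: [553.0, -195.8, 209.0]
tcp_rot: [[0.989, -0.148, -0.002], [-0.148, -0.989, 0.0], [-0.002, -0.0, -1.0]]
ft_force: [0.7, -0.4, -7.1]
gripper_width: 0.271
```

Emit:
{"name": "jog_arm", "arguments": {"steps": [[[0,0,0],[0,0,0],0],[[0,0,0],[0,0,0],0],[[0,0,0],[0,0,0],0],[[0,0,0],[0,0,0],0],[[0,0,0],[0,0,0],0]]}}

```text
clock: 12.83
ee_pos: [553.9, -196.0, 211.1]
tcp_rot: [[0.989, -0.148, 0.001], [-0.148, -0.989, -0.0], [0.001, 0.0, -1.0]]
ft_force: [0.0, 0.2, -6.2]
gripper_width: 0.272
```

```bash
python3 chk.py 11;  python3 - <<'E'
import pickle
from models import *
L=lambda n,k:pickle.load(open(f'{n}{k}.pkl','rb'))
def ov(s,parts,roi,f,col=(0,255,0)):
    x0,y0,x1,y1=roi
    im=cv2.resize(s['color'][y0:y1,x0:x1],None,fx=f,fy=f,interpolation=cv2.INTER_CUBIC)
    for P in parts:
        q=(proj(s,P)+.5-[x0,y0])*f-.5
        h=cv2.convexHull(q.astype(np.float32)).astype(int); cv2.polylines(im,[h],True,col,1)
    return im
c=(553.5,-196.5)
st=[cyl(62,0,.1,*c),cyl(57,49.5,49.6,*c)]+[cyl(60,71.5,77.5,*c)]
sc,sd,wr=L('scene','11'),L('side','11'),L('wrist','11')
cv2.imwrite('pics/o11.png',np.hstack([ov(sc,st,(195,130,250,190),7),ov(sd,st,(260,220,315,280),7)]))
E
```

```text
clk 12.83 tcp [ 553.9 -196.   211.1] xyaw -0.1481 tilt [ 0.0009 -0.0002] F [ 0.    0.17 -6.24] M [ 0.08  0.04 -0.01] w 0.272
lid z 72.98678982273339
scene loop [ 5.57074e+02 -1.93952e+02 -1.86000e-01] 0.13 stand [ 553.6 -199.2] 0.039 d [-3.4 -5.3] tool x -2.6 y 5.7
side loop [ 5.56058e+02 -1.97051e+02 -1.22000e-01] 0.35 stand [ 559.5 -192.6] 0.042 d [3.4 4.4] tool x 2.7 y -4.9
wrist loop [ 5.53644e+02 -1.97063e+02 -1.38000e-01] 0.22 stand [ 552.9 -194.1] 0.053 d [-0.7  3. ] tool x -1.2 y -2.8
```

View pics/o11.png

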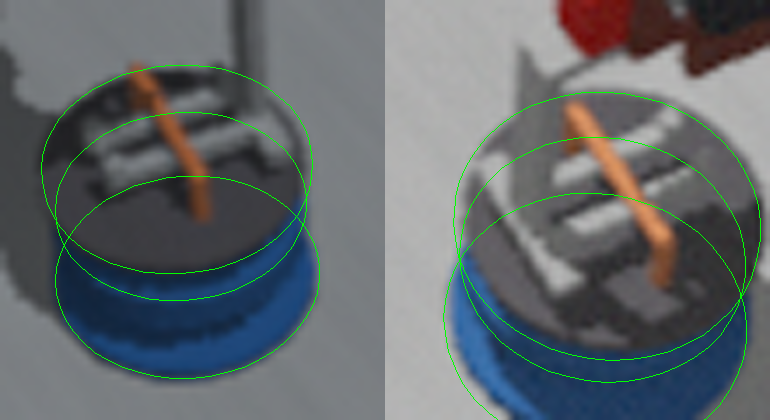

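View pics/wrist11.png

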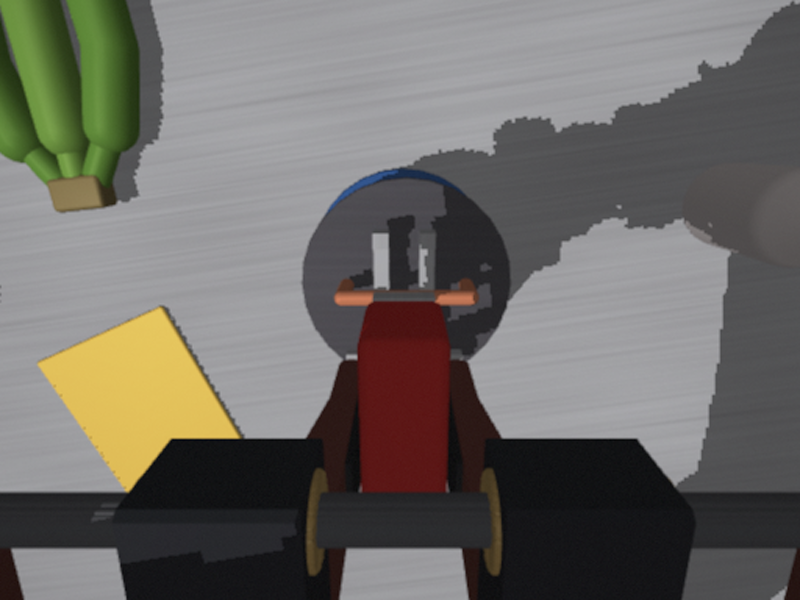

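Emit:
{"name": "jog_arm", "arguments": {"steps": [[[0,-0.1,0.15],[0,0,0],0],[[0,-0.1,0.3],[0,0,0],0],[[0,-0.1,0.5],[0,0,0],0],[[0,-0.1,0.7],[0,0,0],0],[[0,-0.1,0.9],[0,0,0],0]]}}

```text
clock: 13.4
ee_pos: [553.7, -194.9, 201.3]
tcp_rot: [[0.989, -0.148, -0.0], [-0.148, -0.989, 0.0], [-0.0, -0.0, -1.0]]
ft_force: [-0.3, 0.6, -7.1]
gripper_width: 0.271
```

Emit:
{"name": "jog_arm", "arguments": {"steps": [[[0,0,0.1],[0,0,0],0],[[0,0,0.2],[0,0,0],0],[[0,0,0.3],[0,0,0],0],[[0,0,0.4],[0,0,0],0],[[0,0,0.5],[0,0,0],0]]}}

```text
clock: 13.82
ee_pos: [553.8, -195.0, 196.6]
tcp_rot: [[0.989, -0.148, 0.0], [-0.148, -0.989, -0.0], [0.0, 0.0, -1.0]]
ft_force: [0.3, 0.3, -5.7]
gripper_width: 0.268
```

Run:
```python
from snap import *
st()
```

```text
clk 13.82 tcp [ 553.8 -195.   196.6] xyaw -0.1482 tilt [ 0.0001 -0.    ] F [ 0.35  0.29 -5.75] M [0.09 0.1  0.01] w 0.268
```

Emit:
{"name": "jog_arm", "arguments": {"steps": [[[0,0,0.08],[0,0,0],0],[[0,0,0.16],[0,0,0],0],[[0,0,0.24],[0,0,0],0],[[0,0,0.32],[0,0,0],0],[[0,0,0.4],[0,0,0],0]]}}

```text
clock: 14.23
ee_pos: [553.8, -194.9, 192.7]
tcp_rot: [[0.989, -0.148, 0.0], [-0.148, -0.989, -0.0], [0.0, 0.0, -1.0]]
ft_force: [0.4, 0.8, -3.4]
gripper_width: 0.273
```

Run:
```python
from snap import *
st(); sc,sd,wr=snap('12')
a=sc['color'][125:205,180:270]; b=sd['color'][210:300,250:330]
cv2.imwrite('pics/z12.png',np.hstack([cv2.resize(a,(450,400),interpolation=2),cv2.resize(b,(350,400),interpolation=2)]))
```

```text
clk 14.23 tcp [ 553.8 -194.9  192.7] xyaw -0.1481 tilt [ 0.0002 -0.    ] F [ 0.42  0.75 -3.39] M [ 0.08 -0.01 -0.06] w 0.273
```

View pics/z12.png

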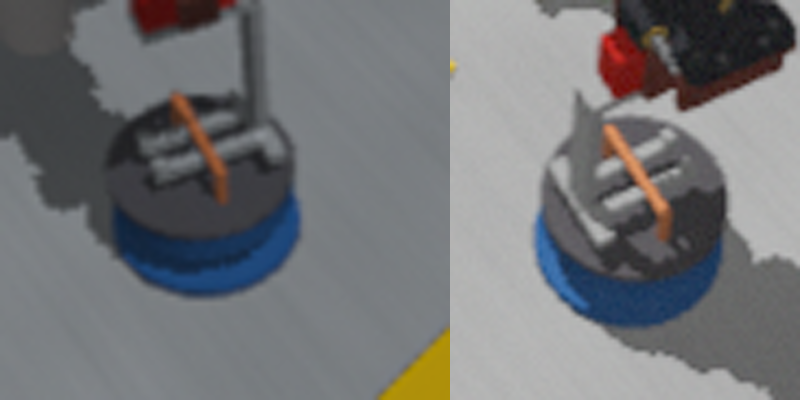

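View pics/wrist12.png

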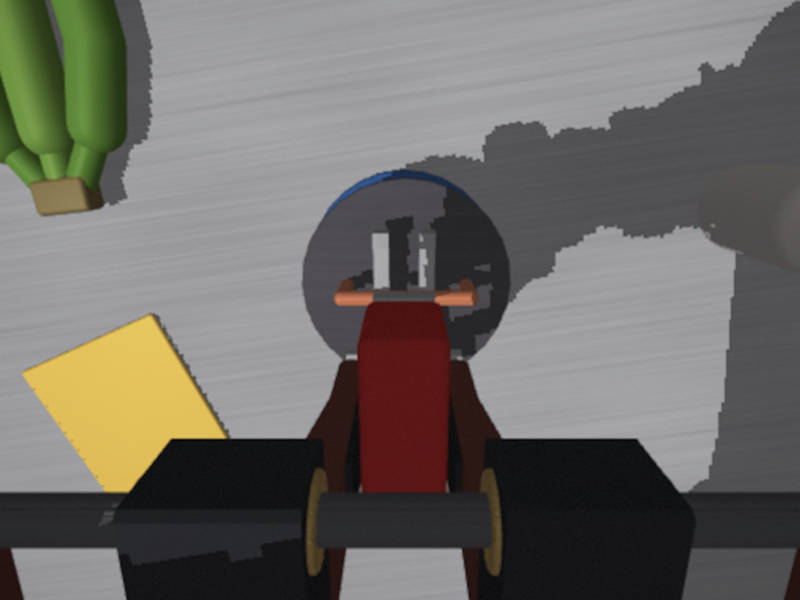

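Emit:
{"name": "jog_arm", "arguments": {"steps": [[[0,0,0.06],[0,0,0],0],[[0,0,0.12],[0,0,0],0],[[0,0,0.18],[0,0,0],0],[[0,0,0.24],[0,0,0],0],[[0,0,0.3],[0,0,0],0]]}}

```text
clock: 14.8
ee_pos: [553.9, -195.0, 189.8]
tcp_rot: [[0.989, -0.148, 0.0], [-0.148, -0.989, -0.0], [0.0, 0.0, -1.0]]
ft_force: [0.2, -0.5, -3.0]
gripper_width: 0.275
```

Run:
```python
from snap import *
from models import *
o=st(); sc,sd,wr=snap('13')
def ov(s,parts,roi,f,col=(0,255,0)):
    x0,y0,x1,y1=roi
    im=cv2.resize(s['color'][y0:y1,x0:x1],None,fx=f,fy=f,interpolation=cv2.INTER_CUBIC)
    for P in parts:
        q=(proj(s,P)+.5-[x0,y0])*f-.5
        h=cv2.convexHull(q.astype(np.float32)).astype(int); cv2.polylines(im,[h],True,col,1)
    return im
cv2.imwrite('pics/o13.png',np.hstack([ov(sc,[],(195,130,250,190),7),ov(sd,[],(260,220,315,280),7)]))
# loop height fit: params x,y,z
for s,n,roi in ((sc,'scene',(190,120,270,200)),(sd,'side',(250,220,330,300)),(wr,'wrist',(180,90,340,205))):
    cm=mask(s,(3,80,50),(16,230,255),roi).astype(float)/255
    print(n,cm.sum())
```

```text
clk 14.80 tcp [ 553.9 -195.   189.8] xyaw -0.1482 tilt [ 0.0004 -0.0001] F [ 0.16 -0.49 -3.01] M [0.1  0.02 0.03] w 0.275
scene 140.0
side 238.0
wrist 653.0
```

View pics/o13.png

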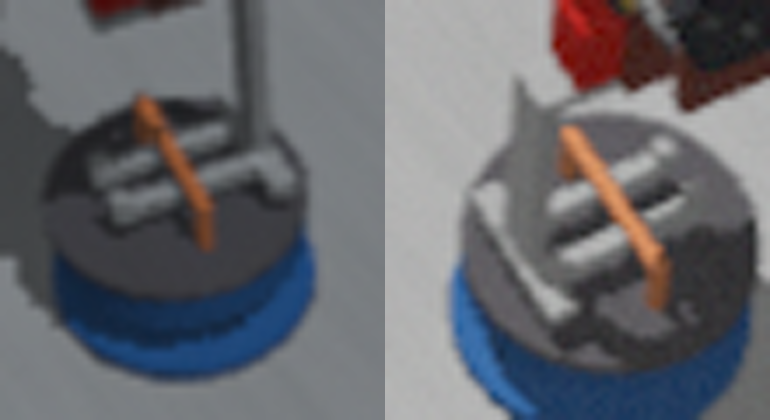

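Run:
```python
import pickle
from models import *
L=lambda n,k:pickle.load(open(f'{n}{k}.pkl','rb'))
for n,roi in (('scene',(200,135,240,170)),('side',(270,230,310,275))):
    a,b=L(n,12),L(n,13)
    x0,y0,x1,y1=roi
    def cen(s):
        m=mask(s,(3,80,50),(16,230,255),roi)>0; y,x=np.nonzero(m); return x.mean(),y.mean(),m.sum()
    print(n,cen(a),cen(b))
    # px per mm z
    p=proj(a,np.array([[554,-196,80.],[554,-196,83.]])); print('3mm ->',p[0]-p[1])
    # fit z of loop and x,y with x,y,yaw fixed from joint? fit all of x,y,z jointly with both cams
def v(k):
    out=[]
    for n,roi in (('scene',(200,130,240,175)),('side',(265,225,312,280))):
        s=L(n,k); cm=mask(s,(3,80,50),(16,230,255),roi).astype(float)/255; out.append((s,cm,None))
    return out
for k in (12,13):
    print(k,fit(v(k),lambda p:loop(p[:3],p[3]),np.array([556,-195.,-.15,54]),np.array([3,3,.05,4])))
    for i in (0,1): print('  ',fit(v(k)[i:i+1],lambda p:loop(p[:3],p[3]),np.array([556,-195.,-.15,54]),np.array([3,3,.05,4])))
```

```text
scene (np.float64(219.72368421052633), np.float64(153.26315789473685), np.int64(76)) (np.float64(219.75), np.float64(153.3), np.int64(80))
3mm -> [0.06443442 0.66034149]
side (np.float64(295.0), np.float64(246.1118881118881), np.int64(143)) (np.float64(295.16), np.float64(245.41333333333333), np.int64(150))
3mm -> [-0.07079324  0.59562367]
12 (array([ 5.56633691e+02, -1.95398801e+02, -1.46264066e-01,  5.55302128e+01]), np.float64(0.4225487345272509))
   (array([ 5.56432257e+02, -1.94936345e+02, -1.47013994e-01,  5.46703543e+01]), np.float64(0.30696594427244583))
   (array([ 5.57275924e+02, -1.95208823e+02, -1.33201808e-01,  5.40658212e+01]), np.float64(0.52499187520312))
13 (array([ 5.56594240e+02, -1.95378708e+02, -1.49179079e-01,  5.55263325e+01]), np.float64(0.4143175954592363))
   (array([ 5.56464146e+02, -1.94770795e+02, -1.43650338e-01,  5.47558328e+01]), np.float64(0.2651470588235294))
   (array([ 5.57379596e+02, -1.95583371e+02, -1.55422722e-01,  5.42091314e+01]), np.float64(0.5445820433436532))
```

Emit:
{"name": "jog_arm", "arguments": {"steps": [[[0,0,0.15],[0,0,0],0],[[0,0,0.3],[0,0,0],0],[[0,0,0.45],[0,0,0],0],[[0,0,0.6],[0,0,0],0],[[0,0,0.68],[0,0,0],0]]}}

```text
clock: 15.37
ee_pos: [553.6, -194.9, 182.5]
tcp_rot: [[0.989, -0.148, -0.0], [-0.148, -0.989, 0.0], [-0.0, -0.0, -1.0]]
ft_force: [-1.0, 0.0, -2.3]
gripper_width: 0.275
```

Run:
```python
from snap import *
o=st(); wr,=snap('14',('wrist',))
```

```text
clk 15.37 tcp [ 553.6 -194.9  182.5] xyaw -0.1482 tilt [-0.0004  0.0001] F [-1.05  0.   -2.34] M [ 0.07  0.03 -0.02] w 0.275
```

View pics/wrist14.png

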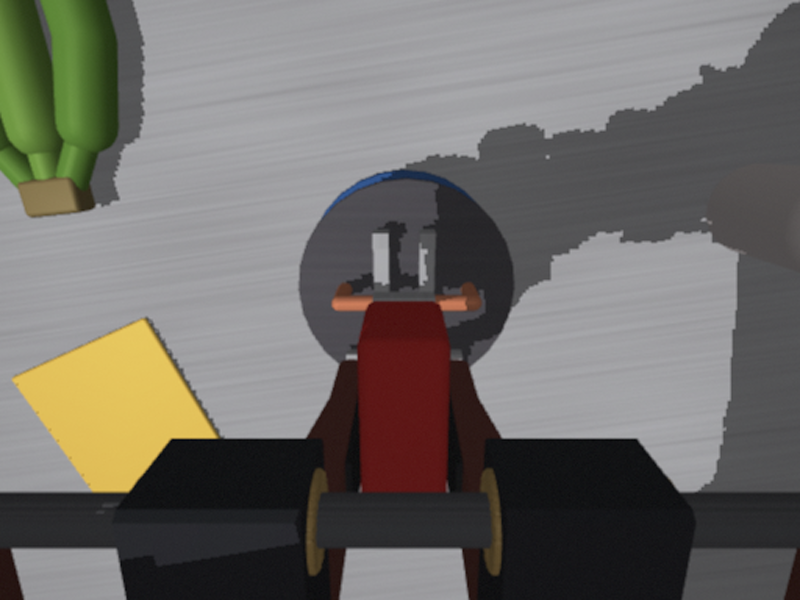

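Emit:
{"name": "jog_arm", "arguments": {"steps": [[[-0.5,0,0],[0,0,0],0],[[-1.2,0,0],[0,0,0],0],[[-2.0,0,0],[0,0,0],0],[[-2.8,0,0],[0,0,0],0],[[-3.5,0,0],[0,0,0],0]]}}

```text
clock: 15.83
ee_pos: [517.9, -189.7, 183.0]
tcp_rot: [[0.989, -0.148, -0.0], [-0.148, -0.989, 0.0], [-0.0, -0.0, -1.0]]
ft_force: [-0.4, -0.3, -2.1]
gripper_width: 0.271
```

Emit:
{"name": "jog_arm", "arguments": {"steps": [[[-1.0,0,0],[0,0,0],0],[[-2.2,0,0],[0,0,0],0],[[-3.6,0,0],[0,0,0],0],[[-5.0,0,0],[0,0,0],0],[[-6.5,0,0],[0,0,0],0]]}}

```text
clock: 16.25
ee_pos: [453.7, -180.0, 183.0]
tcp_rot: [[0.989, -0.148, 0.0], [-0.148, -0.989, 0.0], [0.0, -0.0, -1.0]]
ft_force: [-1.0, 0.1, -3.1]
gripper_width: 0.274
```

Run:
```python
from snap import *
o=st(); sc,sd,wr=snap('15')
a=sc['color'][125:205,180:270]; b=sd['color'][210:300,250:330]
cv2.imwrite('pics/z15.png',np.hstack([cv2.resize(a,(450,400),interpolation=2),cv2.resize(b,(350,400),interpolation=2)]))
```

```text
clk 16.25 tcp [ 453.7 -180.   183. ] xyaw -0.1482 tilt [0.0004 0.    ] F [-0.98  0.13 -3.13] M [ 0.08 -0.03 -0.  ] w 0.274
```

View pics/wrist15.png

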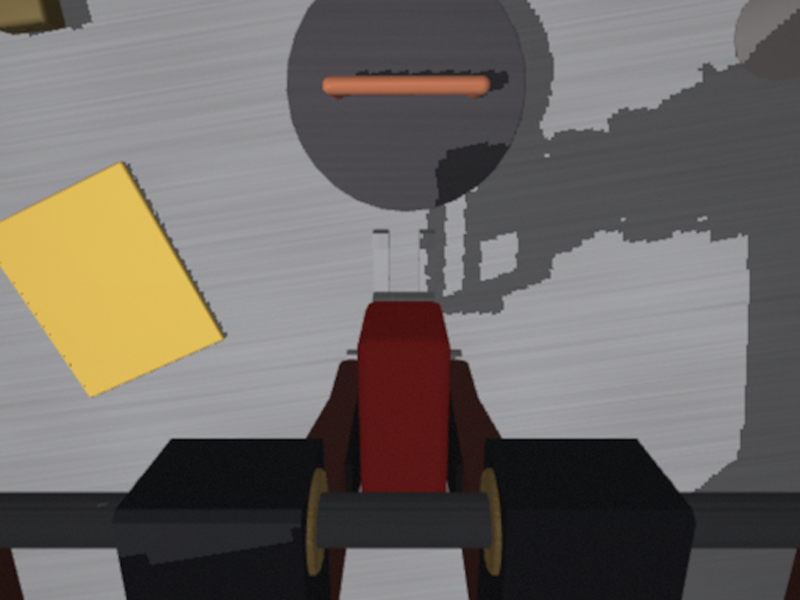

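View pics/z15.png

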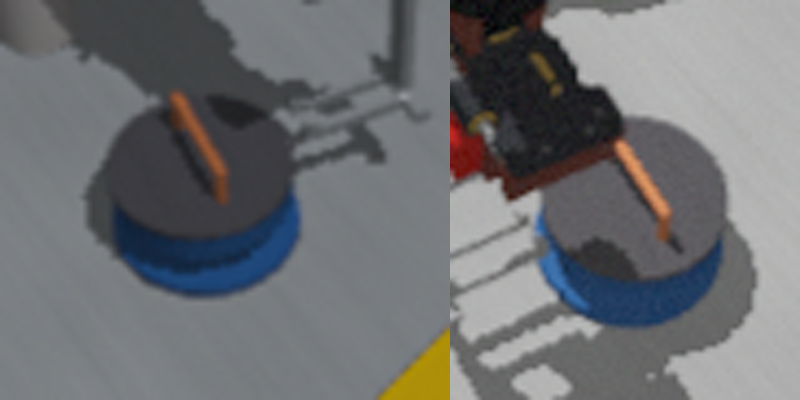

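Emit:
{"name": "jog_arm", "arguments": {"steps": [[[-0.1,-1.2,0],[0,0,0],0],[[-0.25,-3,0],[0,0,0],0],[[-0.4,-5.2,0],[0,0,0],0],[[-0.55,-7.5,0],[0,0,0],0],[[-0.75,-10,0],[0,0,0],0]]}}

```text
clock: 16.82
ee_pos: [463.1, -79.5, 183.1]
tcp_rot: [[0.989, -0.148, 0.001], [-0.148, -0.989, -0.0], [0.001, 0.0, -1.0]]
ft_force: [0.5, 0.5, -2.2]
gripper_width: 0.273
```

Emit:
{"name": "jog_arm", "arguments": {"steps": [[[-0.2,-2.5,0],[0,0,-0.08],0],[[-0.4,-5,0],[0,0,-0.16],0],[[-0.55,-7.2,0],[0,0,-0.25],0],[[-0.7,-9,0],[0,0,-0.34],0],[[-0.76,-9.97,0],[0,0,-0.42],0]]}}

```text
clock: 17.23
ee_pos: [470.3, 22.6, 183.0]
tcp_rot: [[0.961, 0.276, 0.001], [0.276, -0.961, 0.001], [0.001, -0.001, -1.0]]
ft_force: [0.8, -0.2, -2.2]
gripper_width: 0.271
```

Emit:
{"name": "jog_arm", "arguments": {"steps": [[[0,0,0.5],[0,0,0],0],[[0,0,1.5],[0,0,0],0],[[0,0,2.5],[0,0,0],0],[[0,0,3.5],[0,0,0],0],[[0,0,4],[0,0,0],0]]}}

```text
clock: 17.65
ee_pos: [468.4, 18.5, 140.8]
tcp_rot: [[0.964, 0.266, -0.002], [0.266, -0.964, -0.001], [-0.003, 0.0, -1.0]]
ft_force: [-0.3, -0.4, -1.5]
gripper_width: 0.273
```

Run:
```python
from snap import *
from models import *
o=st(); sc,sd,wr=snap('16')
T=o['ee_pos']; R=o['tcp_rot']; yaw=np.arctan2(R[1,0],R[0,0])
for vs in ([wr],[sc],[sd]):
    v=[]
    for s in vs:
        ig=cv2.dilate((rast(s,lifter([T[0],T[1],yaw],T[2]-118.1))>0).astype(np.uint8),np.ones((7,7)))
        if s is wr: ig[230:]=1
        m=mask(s,(20,130,30),(32,255,255)); v.append((s,biggest(m),ig))
    print('mat',v[0][1].sum(),fit(v,matm,np.array([468,19.5,.27]),np.array([6,6,.1])))
```

```text
clk 17.65 tcp [468.4  18.5 140.8] xyaw 0.2692 tilt [-0.0024 -0.0007] F [-0.27 -0.4  -1.51] M [ 0.07  0.06 -0.01] w 0.273
mat 11950.0 (array([4.67561760e+02, 1.95074456e+01, 2.68869956e-01]), np.float64(0.020291738452703257))
mat 960.0 (array([4.68890109e+02, 1.88140302e+01, 2.77467530e-01]), np.float64(0.04895833333333333))
mat 923.0 (array([4.71680705e+02, 2.15257195e+01, 2.67520686e-01]), np.float64(0.05840715484460306))
```

View pics/wrist16.png

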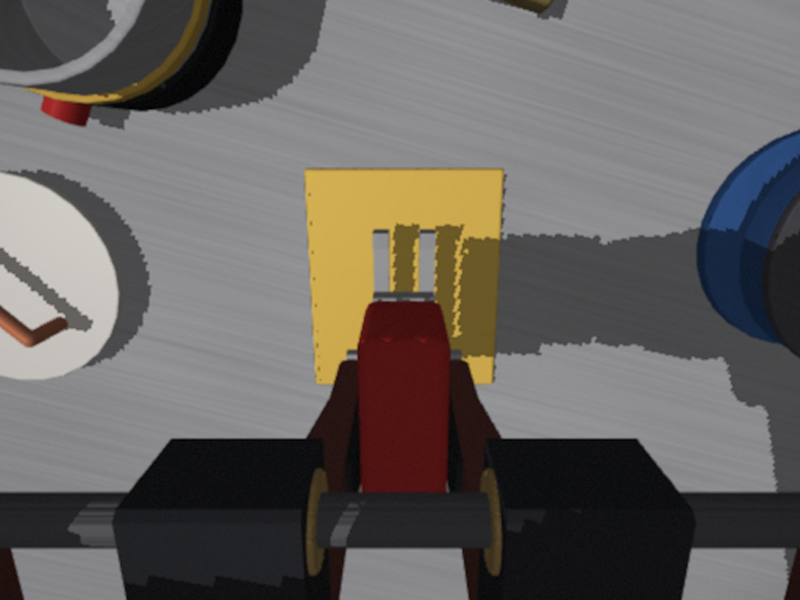

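View pics/side16.png

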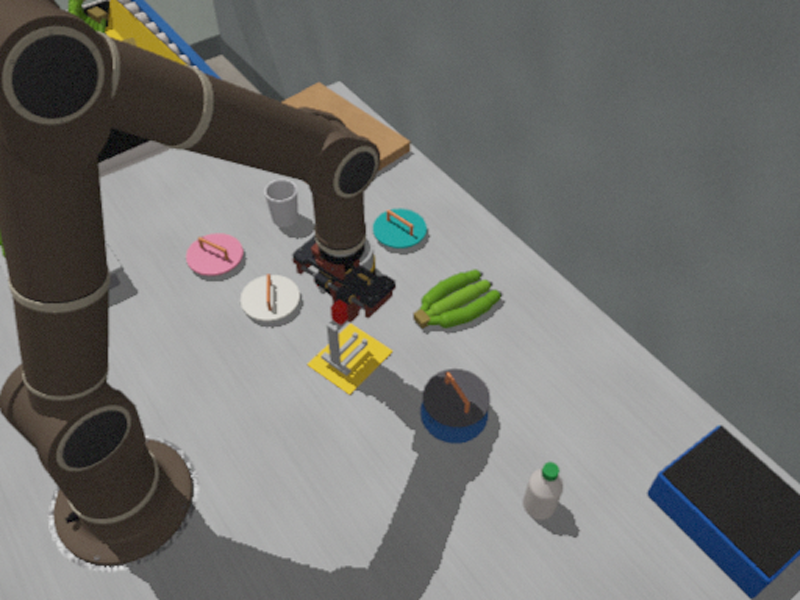

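Emit:
{"name": "jog_arm", "arguments": {"steps": [[[0,0,0],[0,0,0],0],[[0,0,0.3],[0,0,0],0],[[0,0,0.8],[0,0,0],0],[[0,0,1.2],[0,0,0],0],[[0,0,1.5],[0,0,0],0]]}}

```text
clock: 18.22
ee_pos: [469.3, 19.6, 127.4]
tcp_rot: [[0.963, 0.269, -0.0], [0.269, -0.963, 0.0], [-0.0, -0.0, -1.0]]
ft_force: [1.1, 0.2, -2.0]
gripper_width: 0.271
```

Emit:
{"name": "jog_arm", "arguments": {"steps": [[[0,0,0.1],[0,0,0],0],[[0,0,0.2],[0,0,0],0],[[0,0,0.3],[0,0,0],0],[[0,0,0.35],[0,0,0],0],[[0,0,0.4],[0,0,0],0]]}}

```text
clock: 18.63
ee_pos: [469.5, 19.6, 123.9]
tcp_rot: [[0.963, 0.268, 0.0], [0.268, -0.963, 0.0], [0.0, 0.0, -1.0]]
ft_force: [-0.4, 0.4, -1.8]
gripper_width: 0.271
```

Run:
```python
from snap import *
o=st()
```

```text
clk 18.63 tcp [469.5  19.6 123.9] xyaw 0.2718 tilt [0.0003 0.    ] F [-0.44  0.42 -1.8 ] M [ 0.03 -0.   -0.  ] w 0.271
```

Emit:
{"name": "jog_arm", "arguments": {"steps": [[[-0.1,0,0.05],[0,0,0],0],[[-0.1,0,0.1],[0,0,0],0],[[-0.1,0,0.14],[0,0,0],0],[[-0.1,0,0.18],[0,0,0],0],[[-0.1,0,0.2],[0,0,0],0]]}}

```text
clock: 19.05
ee_pos: [468.5, 19.3, 122.1]
tcp_rot: [[0.963, 0.268, 0.0], [0.268, -0.963, 0.0], [0.0, 0.0, -1.0]]
ft_force: [-3.1, -0.8, 3.7]
gripper_width: 0.273
```

Run:
```python
from snap import *
o=st()
```

```text
clk 19.05 tcp [468.5  19.3 122.1] xyaw 0.2717 tilt [0.0002 0.0001] F [-3.12 -0.84  3.68] M [-0.04  0.55  0.01] w 0.273
```

Emit:
{"name": "jog_arm", "arguments": {"steps": [[[0,0,-0.03],[0,0,0],0],[[0,0,-0.03],[0,0,0],0],[[0,0,-0.03],[0,0,0],15],[[0,0,-0.03],[0,0,0],32],[[0,0,-0.03],[0,0,0],45]]}}

```text
clock: 19.47
ee_pos: [468.6, 19.4, 122.3]
tcp_rot: [[0.963, 0.269, 0.0], [0.269, -0.963, 0.0], [0.0, 0.0, -1.0]]
ft_force: [-0.5, 0.5, -0.2]
gripper_width: 0.364
```

Emit:
{"name": "jog_arm", "arguments": {"steps": [[[0,0,0],[0,0,0],60],[[0,0,0],[0,0,0],80],[[0,0,0],[0,0,0],100],[[0,0,0],[0,0,0],100],[[0,0,0],[0,0,0],100]]}}

```text
clock: 19.88
ee_pos: [468.5, 19.3, 122.2]
tcp_rot: [[0.963, 0.269, 0.0], [0.269, -0.963, 0.0], [0.0, 0.0, -1.0]]
ft_force: [0.8, 0.3, -0.1]
gripper_width: 0.736
```

Run:
```python
from snap import *
o=st(); snap('17',('wrist',))
```

```text
clk 19.88 tcp [468.5  19.3 122.2] xyaw 0.2718 tilt [0.0001 0.    ] F [ 0.75  0.31 -0.12] M [0.03 0.04 0.03] w 0.736
```

View pics/wrist17.png

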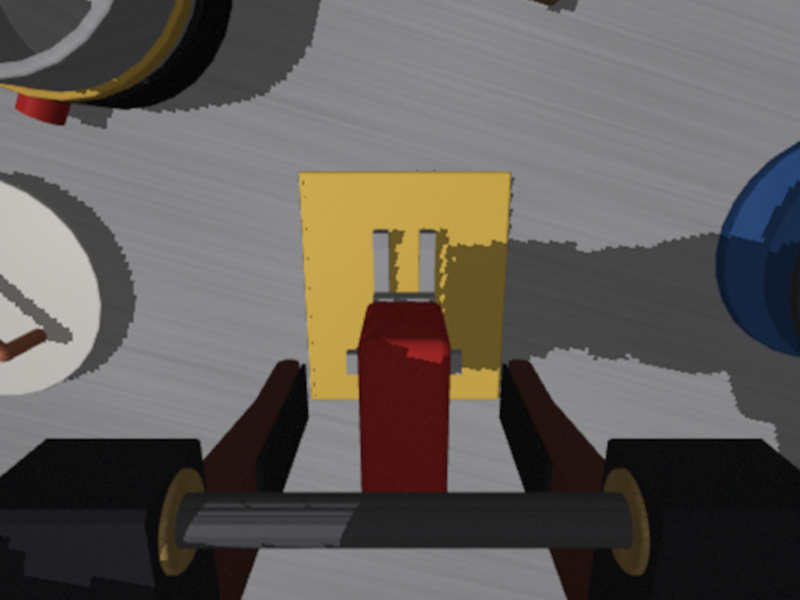

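Emit:
{"name": "jog_arm", "arguments": {"steps": [[[0,0,-1],[0,0,0],100],[[0,0,-3],[0,0,0],100],[[0,0,-6],[0,0,0],100],[[0,0,-9],[0,0,0],100],[[0,0,-12],[0,0,0],100]]}}

```text
clock: 20.35
ee_pos: [468.1, 19.2, 244.2]
tcp_rot: [[0.963, 0.268, 0.0], [0.268, -0.963, -0.0], [0.0, 0.0, -1.0]]
ft_force: [1.2, 0.2, -0.1]
gripper_width: 0.997
```

Emit:
{"name": "jog_arm", "arguments": {"steps": [[[-0.5,3,0],[0,0,0],100],[[-1,6,0],[0,0,0],100],[[-1.5,9,0],[0,0,0],100],[[-2,12,0],[0,0,0],100],[[-2.5,14,0],[0,0,0],100]]}}

```text
clock: 20.77
ee_pos: [482.0, -125.2, 243.2]
tcp_rot: [[0.964, 0.267, 0.001], [0.267, -0.964, -0.001], [0.001, 0.001, -1.0]]
ft_force: [-1.0, 0.4, -0.8]
gripper_width: 1.001
```

Emit:
{"name": "jog_arm", "arguments": {"steps": [[[0,0,0],[0,0,0],100],[[0,0,0],[0,0,0],100],[[0,0,0],[0,0,0],100],[[0,0,0],[0,0,0],100],[[0,0,0],[0,0,0],100]]}}

```text
clock: 21.18
ee_pos: [482.1, -121.0, 242.3]
tcp_rot: [[0.963, 0.27, 0.0], [0.27, -0.963, 0.0], [0.0, -0.0, -1.0]]
ft_force: [-0.3, -0.1, -0.5]
gripper_width: 1.004
```

Run:
```python
from snap import *
o=st(); sc,sd,wr=snap('18')
a=sc['color'][125:205,180:270]; b=sd['color'][210:300,250:330]
cv2.imwrite('pics/z18.png',np.hstack([cv2.resize(a,(450,400),interpolation=2),cv2.resize(b,(350,400),interpolation=2)]))
```

```text
clk 21.18 tcp [ 482.1 -121.   242.3] xyaw 0.2738 tilt [0.0001 0.0004] F [-0.34 -0.15 -0.51] M [0.07 0.09 0.  ] w 1.004
```

View pics/wrist18.png

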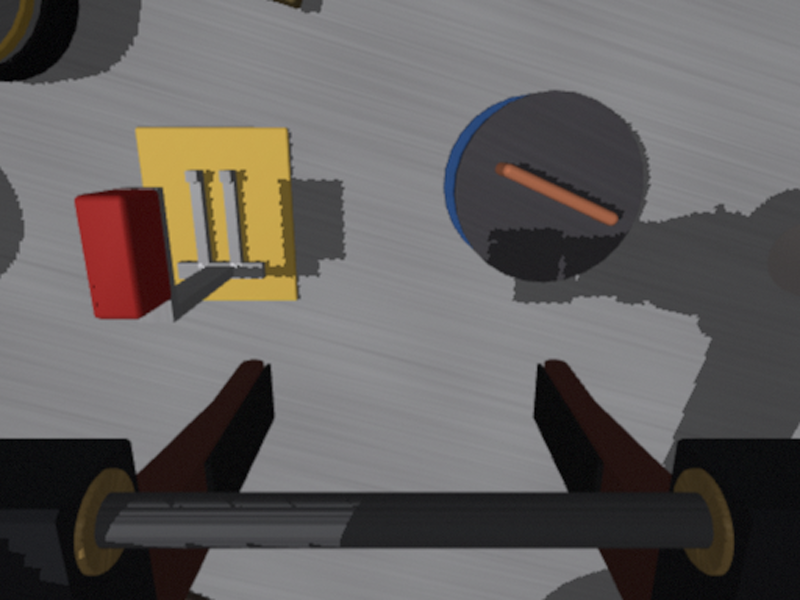

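View pics/side18.png

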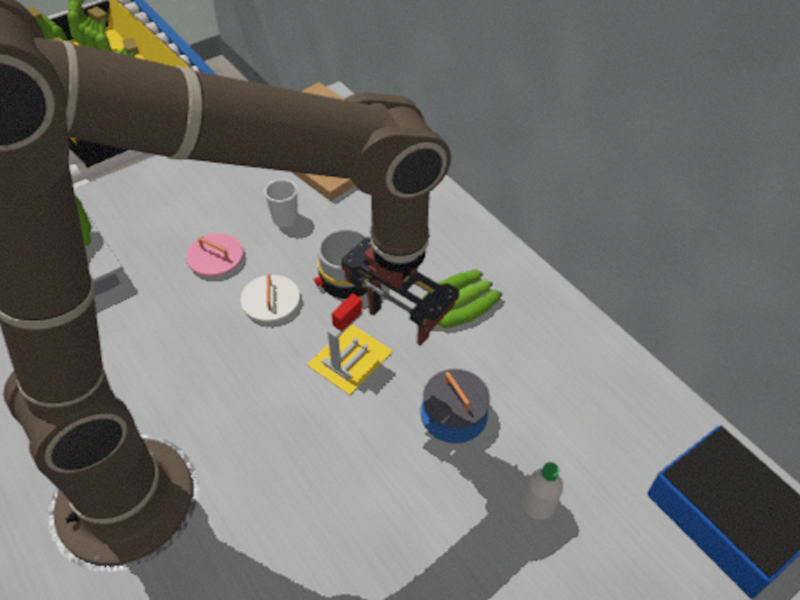

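View pics/z18.png

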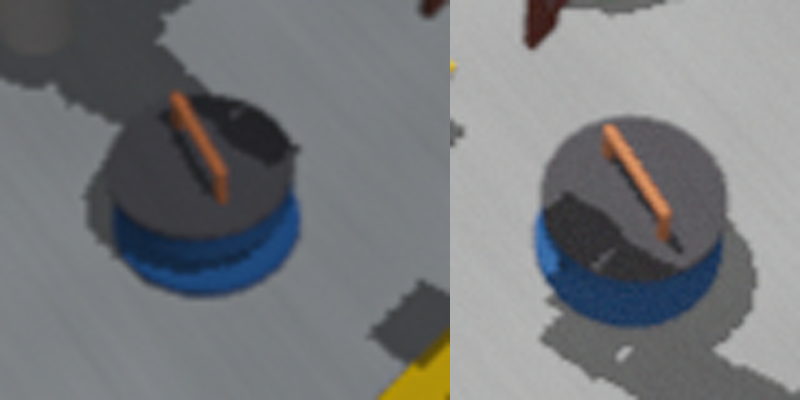

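Run:
```python
import pickle
from models import *
wr=pickle.load(open('wrist18.pkl','rb'))
roi=(280,50,425,185)
g=wr['color'].astype(int)
def circ(P):
    A=np.c_[2*P,np.ones(len(P))]; s=np.linalg.lstsq(A,(P**2).sum(1),rcond=None)[0]; return s[:2],np.sqrt(s[2]+s[:2]@s[:2])
# lid silhouette: overlay check of hypothesis
c0=np.array([553.5,-196])
px=np.array([(520,99),(550,91),(585,95),(615,110),(637,135),(648,165),(646,200),(470,130),(457,165),(456,200),(470,245),(500,270),(545,281),(590,272)])*.64
for z in (60.6,):
    P=np.array([ray(wr,p,z) for p in px])[:,:2]; c,r=circ(P); print('lid',c,r,np.round(np.linalg.norm(P-c,axis=1)-r,1))
bm=(mask(wr,(98,110,15),(120,255,255),(278,55,340,165))>0).astype(float)
ig=cv2.dilate((rast(wr,[cyl(60,54.6,60.6,*c)]) >0).astype(np.uint8),np.ones((3,3))); ig[:55]=1;ig[165:]=1;ig[:,340:]=1
print('stand',bm.sum(),fit([(wr,bm,ig)],lambda p:[cyl(62,0,2,*p),cyl(57,20,53,*p)],np.array([553.,-196]),np.array([4,4])))
# lifter pose
m=mask(wr,(0,120,35),(8,255,255),(40,110,115,210),(172,120,35),(180,255,255)); 
print('grip',fit([(wr,biggest(m),None)],grip,np.array([468,19,.27]),np.array([5,5,.1])))
```

```text
lid [ 553.98563406 -196.78481029] 60.526893502248434 [-1.5 -1.4 -1.5 -0.7  0.3  1.4  1.2  3.3  1.2 -0.6  0.1 -1.2 -1.4  0.6]
stand 602.0 (array([ 553.63818931, -195.87336911]), np.float64(0.050140056022408966))
grip (array([4.69345510e+02, 1.93013569e+01, 2.75012688e-01]), np.float64(0.12030475420408712))
```

Run:
```python
from snap import *
st(); print(env.hand_in())
```

```text
clk 21.33 tcp [ 482.  -121.6  242.2] xyaw 0.2731 tilt [0.     0.0001] F [-0.13  0.43 -0.42] M [ 0.01  0.09 -0.01] w 0.996
the job is handed in; nothing more can be done
None
```

I moved the lid from the pot to the stand with the lifter, stood the lifter back on its mat, and handed the job in at 21.3 s. No verdict is reported.

- **Lift:** I took the lifter by its red grip and ran the prongs under the loop. The lid came up level, adding about 3.6 N of load.
- **Landing:** I lowered the lid in steps over the stand. The lid's weight left the lifter with the flange at about z = 54.6 mm. Lowering another 3 mm did not move the lid, so I took it as seated. The prongs then came out with no noticeable drag.
- **Lid, last check:** In the last wrist picture the lid's centre is at (554.0, -196.8) and the stand's at (553.6, -195.9), so they agree to about 1 mm. The lid looks level in all three cameras.
- **Lifter, last check:** It stands upright at about (469, 19), against a mat centre of about (468, 19.5). The foot was pressed on the mat with about 6 N for a moment before release, and it stayed put.
- **Bystanders:** The bananas, bottle and cup look unmoved. I judged this by eye and did not measure it.
- **Disagreements:** Single-camera fits of the stand's position differed by up to about 6 mm, and vision alone put the rim at 47.5 to 53 mm. I positioned from all three views and took the height from the landing force.

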